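Unclip the lunch-jar cup and turn it mouth-up on the coaster

ROBOT

A 6-joint arm with a two-finger parallel gripper is mounted at the origin on the work surface. World frame = base frame: x ahead of the robot, y to its left, z up, the work surface at z = 0. Lengths are in m, angles in rad, forces in N, time in s.
With the tool pointing down it reaches from about 0.325 to 0.925 m from the base axis. Payload 3.1 kg.
Tool frame: the origin (TCP) lies at the very end of the fingers, on their centre line; the grasp point (between the pads) lies 19 mm behind it; z points along the fingers, y is the line along which they close (so a half turn about z gives the same grasp; the last joint's range is limited). The gripper opens to 85 mm and grips with 20 to 120 N. Pads are 22 mm wide; open, the fingers measure 114 mm over their backs; the gripper's body (76 mm by 85 mm) begins 54 mm behind the grasp point. The pads swing forward as they close: fully open they stand 13 mm farther back than shut.
Start: joints at [1.18, 0.217, 1.613, -0, 1.311, -0.112], TCP at [0.172, 0.601, 0.231] pointing down, gripper open.
Joint ranges: [-2.75, 2.75], [-0.78, 2.1], [0.31, 2.55], [-1.13, 4.27], [0.13, 2.63], [-2.58, 2.58]. Speed limits (rad/s): [2.79, 2.79, 3.14, 3.14, 3.14, 3.14].

INTERFACE

Orientations are given as a 3x3 rotation matrix whose columns are the frame's x, y, z axes.
In Python, from rig import status, camera, get_calibration, workorder gives the robot as it stands.
- The arm moves only by the tool step_arm, never from a script. Its argument "deltas" is a list of rows, each an object of numbers: "dx", "dy", "dz": the shift along the tool's x, y, z each as a share of 30 cm, from -1 to 1; "rx", "ry", "rz": the turn, a rotation vector about the tool's x, y, z each as a share of pi rad, from -1 to 1; "jaw": the opening, from -1 (shut) to 1 (fully open). A call has 1 to 20 rows; each row is the pose to reach, as a shift and turn from the pose commanded when the call began, along the tool's axes at that moment, turning the shorter way round; what a row does not reach only later rows make up. A row lasts 1/10 s, in which the tool goes at most 50 mm and 8.59 degrees, less where a joint would pass 70% of its speed; a pose out of reach is approached as far as the arm can. A call with a number of a shift or a turn outside -1 to 1 is refused whole. A call with a gripper value outside its range is refused whole. The fingers move at their own pace and stop on an object; the grip force is fixed at half the most. Time passes only in rows, so rows that repeat a pose let the fingers close. It gives the time, the measured TCP pose, the force, the opening and the grip force at its end, in the units of the state.
- status.sense(): the state, without advancing time (a new reading comes with each control period).
- camera(name): name is "scene" or "top" or "wrist"; returns (picture, depth): 384x512x3 uint8, red, green, blue; 384x512 float32, m along the optical axis (not along the pixel's ray), 0 where there is no reading.
- get_calibration(name): a dict with "mtx" (3x3 intrinsics, pixels), "D" ([k1, k2, p1, p2, k3] as OpenCV has them; the pictures are not rectified), "view" (4x4, takes a point from world to camera coordinates). Camera axes: x right, y up, looking along -z (the intrinsics and any distortion apply to the point x, -y, -z); pixel columns grow to the right and rows downward; lengths in m; the calibration is good to about 2 mm. A picture is of the moment at which its call begins: read the wrist's pose just before it. get_calibration takes no time and is no camera call; for the wrist camera it gives the pose at the moment of the call.
- workorder.close_job(): hands the job in; it is judged then, once.
The state is a dict: "time_s": time; "q": joint angles; "qd": joint speeds; "tau": joint torques, N m; "tool_pos": TCP position; "ee_rot": TCP orientation; "wrist_force": force on the tool from outside, world axes, zero at the start; "ft_torque": the same for the moment, N m; "gripper_width": finger opening in m; "grasp_force": force on a finger pad.
Only numpy, scipy, OpenCV 4.12 (cv2) and the standard library are available. Lean on these libraries where they do the work, as an engineer would, in place of code of your own. Each camera call takes 0.05 s, during which the arm holds its last target. There are 200 camera calls.

TASK

The blue cup of the lunch jar is draining mouth-down on the steel drip rail, its rim held by two sprung clips. Pull it up off the rail, turn it over and stand it mouth-up in the middle of the cork coaster, ready for soup. Set it down rather than drop it, and leave the white cup and the other things on the counter where they are.

Things in the scene. Friction and masses are not known exactly. Their poses are not given: they have to be found in the camera images.
- cup: the blue plastic cup to be turned over: round, straight-sided, 58 mm outside diameter, 62 mm tall, wall 3 mm, a raised bead 66 mm in diameter and 7 mm high round its mouth; about 0.12 kg. Origin: centre of the mouth, in the rim's plane. Its z axis points from mouth to closed foot: up while mouth-down (as at the start), down when mouth-up; x and y have no meaning
- cup_foot (a point): centre of the outside of the blue cup's closed foot, 62 mm from the mouth along the cup's z; the foot rim is 54 mm in diameter
- rail: steel drip rail fixed to the counter: base plate 130 (x) by 310 (y) by 6 mm with two round bars along y, 36 mm apart, tops 30 mm above the counter. Origin: centre of the plate's underside. A cup stands mouth-down on the bars at each of two places (y = -75 and +75 mm), rim at 30 mm, foot at 92 mm; the blue cup may be in either
- rail_a (a point): the rail's place at its y = -75 mm: point on the cup axis, level with the bars' tops. At each place two sprung aluminium leaf clips 20 mm wide stand on the cup's rail-x sides, 36 mm from its axis, tops 52 mm above the counter, leaning in over the rim bead; a straight upward pull of about 10 to 15 N spreads them, and 25 mm up the cup is free
- rail_b (a point): the same point of the rail's other place, at its y = +75 mm, with the same clips
- coaster: round cork coaster fixed to the counter, 100 mm in diameter, 6 mm thick. Origin: centre of its underside on the counter; z up
- white_cup: white cup of the same shape and frame as the blue one, clipped mouth-down in the rail's other place; to be left alone
- lunch_jar: closed blue insulated lunch jar, 106 mm in diameter, 135 mm tall, standing; origin at the centre of its underside; bystander
- glass_bowl: small greenish glass bowl, 110 mm across, 45 mm tall, mouth-up; origin at the centre of its underside; bystander
- soup_spoon: white ceramic soup spoon, 140 mm long, lying along its x axis; origin on the counter at about its middle; bystander
- tongs: steel kitchen tongs, 225 mm long, 50 mm wide, 24 mm high, lying along their x axis with the spring hinge at -x; origin on the counter near the middle; bystander
- sauce_bottle: amber sauce bottle with a red cap, 52 mm in diameter, 150 mm tall, standing; origin at the centre of its underside; bystander
Not all that is in view belongs to the job. Leave any orange or red look-alike of the cup alone.

How it is judged:
On the way:
1. the blue cup has been pulled up off the rail, clear of its clips (z of cup in the frame of rail above 0.058 m), for 0.1 s.
At the end, for the whole second after the job is handed in: The blue cup stands mouth-up on the cork coaster: upright within 0.1 rad, the centre of its foot within 20 mm of the coaster's centre (so the whole foot is on it), its foot resting on the cork, released and at rest; the six bystanders are within 30 mm of where they were (angle between cup's own z axis and vertical above 3.04 rad and horizontal distance between cup_foot and coaster below 0.02 m and z of cup_foot in the frame of coaster below 0.01 m and contact force between cup and coaster above 0.3 N and linear speed of cup below 0.02 m/s and angular speed of cup below 0.2 rad/s); the robot touches nothing.
It fails at once if the white cup or another bystander is moved by more than 30 mm (distance of any of white_cup, lunch_jar, glass_bowl, soup_spoon, tongs, sauce_bottle from where it was at the start of the episode above 0.03 m).
It fails at once if the blue cup is dropped (moves faster than 0.9 m/s with no finger on it, a fall of about 40 mm) (linear speed of cup above 0.9 m/s and contact force between the fingers and cup below 0.05 N).
It also fails if it takes over 61 s, if anything falls off the work surface, if the arm or the gripper's body presses on something with over 40 N, if the wrist force passes 120 N, or if a joint passes its speed limit or range.

## Working session

There is one attempt and no reset: what is moved stays moved. The work goes in short steps, Python scripts to look and compute and a tool call to move; the robot and the scene stay as the last step left them, time stands still between calls to the robot, and variables do not carry over. Pictures are saved under pics/ and viewed, at most 13 in all, crops included, and the job is handed in when it is done.

Besides the shell and the picture viewer there is one more tool, called after "Emit:" in YAML: its name, and indented under it one key for each argument. step_arm: Moves the arm, as the interface text tells. Shift numbers are shares of 30 cm and turn numbers shares of pi rad, none past 1 either way. Its arguments: {"type":"object","properties":{"deltas":{"type":"array","items":{"type":"object","properties":{"dx":{"type":"number"},"dy":{"type":"number"},"dz":{"type":"number"},"rx":{"type":"number"},"ry":{"type":"number"},"rz":{"type":"number"},"jaw":{"type":"number"}}}}},"required":["deltas"]}

```bash
mkdir -p pics; cat > h.py <<'E'
import numpy as np, cv2
from rig import status, camera, get_calibration, workorder
def cal(n):
    c=get_calibration(n); return np.array(c["mtx"],float),np.array(c["D"],float),np.array(c["view"],float)
def ray(c,uv):
    K,D,V=c; p=cv2.undistortPoints(np.array(uv,float).reshape(-1,1,2),K,D).reshape(-1,2)
    d=np.c_[p[:,0],-p[:,1],-np.ones(len(p))]@V[:3,:3]  # R^T d
    o=-V[:3,:3].T@V[:3,3]; return o,d
def onplane(c,uv,z):
    o,d=ray(c,uv); return o+d*((z-o[2])/d[:,2])[:,None]
def cloud(c,dep):
    v,u=np.mgrid[:384,:512]; o,d=ray(c,np.c_[u.ravel(),v.ravel()])
    return (o+d*dep.reshape(-1,1)).reshape(384,512,3)
def save(n,im): cv2.imwrite(f"pics/{n}.png",cv2.cvtColor(im,cv2.COLOR_RGB2BGR))
E
python3 - <<'E'
from h import *
for n in("scene","top"):
    c=cal(n); im,d=camera(n); np.savez(n+"0.npz",im=im,d=d); save(n+"0",im); print(n,-c[2][:3,:3].T@c[2][:3,3],(d>0).mean())
print(status.sense())
a=np.hstack([np.load("scene0.npz")["im"]])
E
```

```text
scene [ 0.93843032 -0.46448142  0.98268485] 0.9959462483723959
top [ 0.44202072 -0.04232935  1.22397031] 0.996002197265625
{'time_s': 0.1, 'q': array([ 1.17978973e+00,  2.17730205e-01,  1.61477445e+00,  4.71956325e-06,
        1.31125928e+00, -1.12167130e-01]), 'qd': array([ 0.00020437, -0.00202365, -0.00242395, -0.00058937,  0.00076629,
       -0.00131809]), 'tau': array([-4.75325396e-04, -3.98075759e+01, -3.04969847e+01, -1.95318889e-04,
        4.26575833e-03, -1.34856052e-05]), 'tool_pos': array([0.17170582, 0.60020027, 0.23006648]), 'ee_rot': array([[-9.61375072e-01,  2.75240402e-01, -8.31734787e-04],
       [ 2.75241547e-01,  9.61373012e-01, -2.00566850e-03],
       [ 2.47566373e-04, -2.15712767e-03, -9.99997643e-01]]), 'wrist_force': array([-0.35775707,  0.84557184, -0.12725277]), 'ft_torque': array([-0.02121098, -0.05183209, -0.00435722]), 'grasp_force': 0.0, 'gripper_width': 0.08527510468847069}
```

View pics/scene0.png

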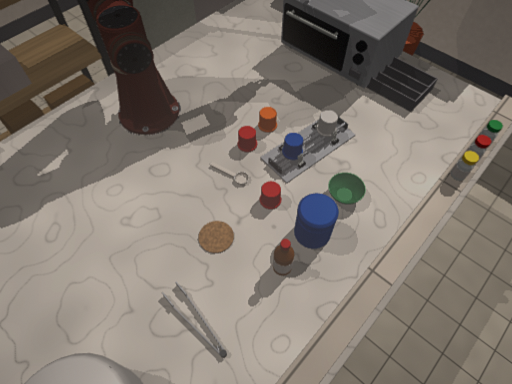

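View pics/top0.png

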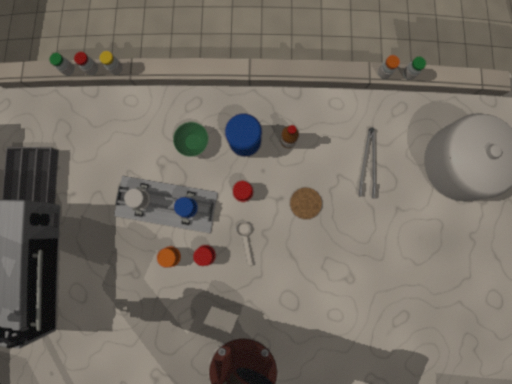

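The scene view shows the blue cup at (292,145) and the coaster at (216,237). The top view has them at (185,207) and (306,203), with the white cup at (135,198) and a red cup between rail and coaster at (243,191).

```bash
python3 - <<'E'
from h import *
def masks(im):
    h=cv2.cvtColor(im,cv2.COLOR_RGB2HSV); H,S,V=[h[...,i].astype(int) for i in range(3)]
    return dict(blue=(H>105)&(H<130)&(S>130)&(V>40), cork=(H>5)&(H<18)&(S>60)&(S<190)&(V>60),red=((H<5)|(H>175))&(S>170)&(V>80),orange=(H>5)&(H<14)&(S>190)&(V>120))
P={}
for n in("top","scene"):
    f=np.load(n+"0.npz"); im,d=f["im"],f["d"]; c=cal(n); W=cloud(c,d); P[n]=W
    for k,m in masks(im).items():
        nn,l,st,ce=cv2.connectedComponentsWithStats(m.astype(np.uint8))
        for i in range(1,nn):
            if st[i,4]<120: continue
            q=W[l==i]; 
            if q[:,2].max()>0.5 or abs(q[:,0].mean()-.45)>.45: continue
            zt=np.percentile(q[:,2],95); t=q[q[:,2]>zt-.006]
            print(n,k,ce[i].round(1),st[i],"ztop",zt.round(4),"topmid",((t.min(0)+t.max(0))/2).round(4),"ext",np.ptp(t,axis=0).round(3))
# rail: points z 0.02-0.035 & plate z~6mm, near blue cup, from top
W=P["top"]; 
reg=(slice(165,245),slice(105,230))
q=W[reg].reshape(-1,3); pl=q[(q[:,2]>.0035)&(q[:,2]<.02)]
r=cv2.minAreaRect((pl[:,:2]*1000).astype(np.float32)); print("plate",r)
E
python3 - <<'E'
import cv2
a=cv2.imread('pics/top0.png')[165:245,105:330]; cv2.imwrite('pics/c1.png',cv2.resize(a,None,fx=3.5,fy=3.5,interpolation=cv2.INTER_CUBIC))
E
```

```text
top red [242.3 190.5] [234 181  18  20 274] ztop 0.0651 topmid [0.552  0.0102 0.0641] ext [0.054 0.05  0.01 ]
top red [202.9 255.6] [194 246  18  19 273] ztop 0.0656 topmid [0.3583 0.1226 0.0639] ext [0.053 0.051 0.009]
scene red [246.8 132. ] [239 127  17  12 149] ztop 0.0628 topmid [0.357  0.1209 0.0608] ext [0.052 0.049 0.008]
scene red [270.9 188.5] [262 182  18  14 187] ztop 0.0618 topmid [0.5548 0.0118 0.0595] ext [0.051 0.049 0.007]
plate ((508.58770751953125, 251.41693115234375), (248.75997924804688, 397.08087158203125), 1.6736468076705933)
```

View pics/c1.png

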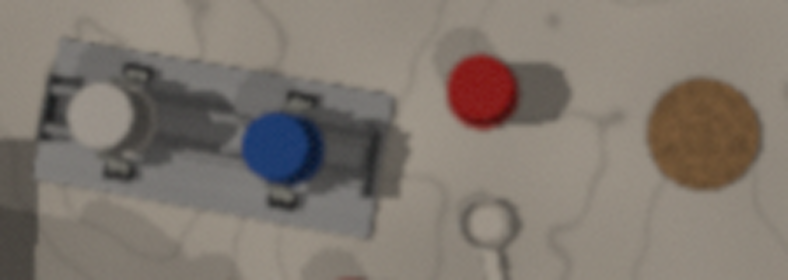

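The crop shows the blue cup in the right-hand place of the rail, its clips above and below it, and the white cup in the left place. The red cup sits between the rail and the coaster. My blue and cork thresholds missed, so I'll fix those.

```bash
python3 - <<'E'
from h import *
f=np.load("top0.npz"); im,d=f["im"],f["d"]; h=cv2.cvtColor(im,cv2.COLOR_RGB2HSV)
g=np.load("scene0.npz"); hs=cv2.cvtColor(g["im"],cv2.COLOR_RGB2HSV)
print([h[v,u] for u,v in((185,207),(306,203),(243,128),(160,190),(135,198),(250,230))],[hs[v,u] for u,v in((292,141),(216,237))])
def comp(m,uv):
    n,l,s,c=cv2.connectedComponentsWithStats(m.astype(np.uint8)); i=l[uv[1],uv[0]]; assert i; return l==i
def near(hh,uv,t):
    D=np.abs(hh.astype(int)-hh[uv[1],uv[0]].astype(int)); return comp((D[...,0]<t[0])&(D[...,1]<t[1])&(D[...,2]<t[2]),uv)
for n,hh,dd,b,k in(("top",h,d,(183,206),(306,203)),("scene",hs,g["d"],(292,141),(216,237))):
    c=cal(n); W=cloud(c,dd)
    for nm,uv,t in(("blue",b,(10,80,80)),("cork",k,(8,70,60))):
        m=near(hh,uv,t); q=W[m]; zt=np.percentile(q[:,2],90); tt=q[q[:,2]>zt-.012]
        print(n,nm,m.sum(),"z",np.percentile(q[:,2],[5,50,90,97]).round(4),"mid",((tt.min(0)+tt.max(0))/2).round(4),np.ptp(tt,axis=0).round(3))
        v,u=np.nonzero(m); (cu,cv_),r=cv2.minEnclosingCircle(np.c_[u,v].astype(np.float32))
        if nm=="cork":
            el=cv2.fitEllipse(cv2.findContours(m.astype(np.uint8),0,1)[0][0]); print("  ray", onplane(c,[el[0]],.006).round(4),el)
    if n=="top":
        S=hh[...,1].astype(int);z=W[...,2]
        # plate corners in crop (scale 3.5, off 105,165)
        cor=np.array([(62,38),(395,97),(372,238),(37,180)])/3.5+[105,165]
        C=onplane(c,cor-.36,.006); print("plate",C.round(4),"c",C.mean(0).round(4)); 
        e=C[1]-C[0]+C[2]-C[3]; print("long axis",np.degrees(np.arctan2(e[1],e[0])),np.linalg.norm(e)/2)
        cl=np.array([(303,99),(284,203)])/3.5+[105,165]; K=onplane(c,cl-.36,.052);print("clips",K.round(4),K.mean(0))
        for nm,uv in(("white",(135,198)),("bluecup",(183,206))):
            q=W[uv[1]-16:uv[1]+17,uv[0]-16:uv[0]+17].reshape(-1,3); q=q[q[:,2]>.08]; print(nm,"depth top",np.median(q,0).round(4),((q.min(0)+q.max(0))/2).round(4),np.ptp(q,axis=0).round(3))
E
```

```text
[array([109, 189, 108], dtype=uint8), array([ 14, 126, 105], dtype=uint8), array([108, 202, 105], dtype=uint8), array([ 15,  14, 111], dtype=uint8), array([ 17,  27, 152], dtype=uint8), array([ 18,  29, 116], dtype=uint8)] [array([113, 147, 125], dtype=uint8), array([ 15, 108, 120], dtype=uint8)]
top blue 358 z [0.0429 0.0912 0.0944 0.0962] mid [0.4838 0.0817 0.6537] [0.084 0.248 1.14 ]
top cork 832 z [0.0014 0.0058 0.0088 0.0105] mid [ 0.5066 -0.1374  0.6106] [0.129 0.19  1.227]
  ray [[ 0.5209 -0.1831  0.006 ]] ((305.4946594238281, 202.93045043945312), (31.44345474243164, 31.884422302246094), 138.37631225585938)
plate [[0.5956 0.3943 0.006 ]
 [0.5483 0.09   0.006 ]
 [0.4234 0.1067 0.006 ]
 [0.467  0.4109 0.006 ]] c [0.5086 0.2505 0.006 ]
long axis -98.4988516618563 0.30768461012522713
clips [[0.5409 0.1638 0.052 ]
 [0.4519 0.1771 0.052 ]] [0.49640901 0.17045848 0.052     ]
white depth top [0.5191 0.3255 0.0913] [0.4955 0.1576 0.6525] [0.107 0.4   1.143]
bluecup depth top [0.4966 0.1771 0.0916] [0.4839 0.0821 0.6524] [0.084 0.249 1.143]
scene blue 410 z [0.0339 0.0862 0.0907 0.0921] mid [ 0.705  -0.1298  0.5309] [0.467 0.669 0.903]
scene cork 941 z [-0.0008  0.0033  0.0057  0.0067] mid [ 0.7035 -0.2981  0.4883] [0.47  0.333 0.989]
  ray [[ 0.5243 -0.186   0.006 ]] ((215.5732421875, 236.26170349121094), (32.081851959228516, 35.48719024658203), 71.75377655029297)
```

Cup is at about (0.4965, 0.176) and the coaster at (0.5225, -0.1845). Flipping it needs a near-horizontal tool, so I'll first lift and tilt sideways to learn how the arm behaves.

Emit:
step_arm:
  deltas:
    - {"dz": -0.5,"ry": 0.3,"jaw": 1}
    - {"dz": -0.5,"ry": 0.3,"jaw": 1}
    - {"dz": -0.5,"ry": 0.3,"jaw": 1}
    - {"dz": -0.5,"ry": 0.3,"jaw": 1}
    - {"dz": -0.5,"ry": 0.3,"jaw": 1}
    - {"dz": -0.5,"ry": 0.3,"jaw": 1}
    - {"dz": -0.5,"ry": 0.3,"jaw": 1}
    - {"dz": -0.5,"ry": 0.3,"jaw": 1}

```text
invalid input
```

```bash
python3 - <<'E'
from h import *
s=status.sense(); print(s["time_s"],s["q"].round(3),s["tool_pos"].round(3),s["ee_rot"].round(3))
E
```

```text
0.1 [ 1.18   0.218  1.615  0.     1.311 -0.112] [0.172 0.6   0.23 ] [[-0.961  0.275 -0.001]
 [ 0.275  0.961 -0.002]
 [ 0.    -0.002 -1.   ]]
```

Emit:
step_arm:
  deltas:
    - {"dx": 0,"dy": 0,"dz": -0.5,"rx": 0,"ry": 0.3,"rz": 0,"jaw": 1}
    - {"dx": 0,"dy": 0,"dz": -0.5,"rx": 0,"ry": 0.3,"rz": 0,"jaw": 1}
    - {"dx": 0,"dy": 0,"dz": -0.5,"rx": 0,"ry": 0.3,"rz": 0,"jaw": 1}
    - {"dx": 0,"dy": 0,"dz": -0.5,"rx": 0,"ry": 0.3,"rz": 0,"jaw": 1}
    - {"dx": 0,"dy": 0,"dz": -0.5,"rx": 0,"ry": 0.3,"rz": 0,"jaw": 1}
    - {"dx": 0,"dy": 0,"dz": -0.5,"rx": 0,"ry": 0.3,"rz": 0,"jaw": 1}
    - {"dx": 0,"dy": 0,"dz": -0.5,"rx": 0,"ry": 0.3,"rz": 0,"jaw": 1}
    - {"dx": 0,"dy": 0,"dz": -0.5,"rx": 0,"ry": 0.3,"rz": 0,"jaw": 1}

```text
time_s: 0.9
tool_pos: [0.173, 0.5999, 0.3779]
ee_rot: [[-0.562, 0.278, -0.779], [0.167, 0.961, 0.222], [0.81, -0.006, -0.586]]
wrist_force: [-0.6, -1.1, -0.4]
gripper_width: 0.0852
grasp_force: 0.0
```

```bash
python3 - <<'E'
from h import *
s=status.sense(); print(s["time_s"],s["q"].round(3),s["tool_pos"].round(3),s["ee_rot"].round(3))
E
```

```text
0.9 [ 0.81   0.301  1.473  0.835  1.825 -0.453] [0.173 0.6   0.378] [[-0.562  0.278 -0.779]
 [ 0.167  0.961  0.222]
 [ 0.81  -0.006 -0.586]]
```

```bash
cat >> h.py <<'E'
from scipy.spatial.transform import Rotation as Ro
from scipy.optimize import least_squares
R0=Ro.from_euler('z',0)
def fkR(q): return Ro.from_euler('ZYZYZ',[q[0],q[1]+q[2],q[3],q[4],q[5]]) if 0 else Ro.from_euler('z',q[0])*Ro.from_euler('y',q[1]+q[2])*Ro.from_euler('z',q[3])*Ro.from_euler('y',q[4])*Ro.from_euler('z',q[5])
def fkp(q,p):
    a1,d1,L2,L3,a3,d6=p; A=Ro.from_euler('z',q[0]); U=A*Ro.from_euler('y',q[1]); F=A*Ro.from_euler('y',q[1]+q[2])
    w=A.apply([a1,0,d1])+U.apply([0,0,L2])+F.apply([a3,0,L3]); return w+fkR(q).apply([0,0,d6]),w
E
cat > log.py <<'E'
from h import *
import json,os
s=status.sense(); L=json.load(open("log.json")) if os.path.exists("log.json") else []
L.append([s["q"].tolist(),s["tool_pos"].tolist(),np.array(s["ee_rot"]).tolist()]); json.dump(L,open("log.json","w"))
print(s["time_s"],s["q"].round(3),s["tool_pos"].round(4),s["wrist_force"].round(1),s["gripper_width"],s["grasp_force"])
E
python3 - <<'E'
import json
json.dump([[[1.17978973e+00,2.17730205e-01,1.61477445e+00,4.7e-06,1.31125928e+00,-1.12167130e-01],[0.17170582,0.60020027,0.23006648],[[-9.61375072e-01,2.75240402e-01,-8.31734787e-04],[2.75241547e-01,9.61373012e-01,-2.00566850e-03],[2.47566373e-04,-2.15712767e-03,-9.99997643e-01]]]],open("log.json","w"))
E
python3 log.py; python3 - <<'E'
from h import *
import json
L=json.load(open("log.json"))
for q,p,R in L: print((fkR(q).as_matrix().T@np.array(R)).round(3).tolist())
def res(x): return np.concatenate([fkp(q,x)[0]-p for q,p,R in L]+[0.02*(x-[0,.3,.4,.4,0,.2])])
r=least_squares(res,[0,.3,.4,.4,0,.2]); print(r.x.round(3),r.fun[:6].round(4))
E
```

```text
0.9 [ 0.81   0.301  1.473  0.835  1.825 -0.453] [0.173  0.5999 0.3779] [-0.6 -1.1 -0.4] 0.08521170341022577 0.0
[[-0.0, -1.0, 0.0], [1.0, -0.0, 0.0], [-0.0, 0.0, 1.0]]
[[0.0, -1.0, 0.0], [1.0, 0.0, 0.0], [-0.0, 0.0, 1.0]]
[0.339 0.196 0.772 0.197 0.284 0.398] [ 0.065  -0.026  -0.004   0.0015 -0.0027  0.0041]
```

```bash
cat >> h.py <<'E'
R90=Ro.from_euler('z',np.pi/2)
def fkp(q,p):
    a1,d1,L2,L3,a3,d6,b=p; A=Ro.from_euler('z',q[0]); U=A*Ro.from_euler('y',q[1]); F=A*Ro.from_euler('y',q[1]+q[2])
    w=A.apply([a1,b,d1])+U.apply([0,0,L2])+F.apply([a3,0,L3]); return w+fkR(q).apply([0,0,d6]),w
def fit():
    import json
    L=json.load(open("log.json")); x0=np.array([0,.3,.4,.4,0,.2,.07])
    r=least_squares(lambda x:np.concatenate([fkp(q,x)[0]-p for q,p,R in L]+[0.003*(x-x0)]),x0)
    return r.x,np.abs(r.fun[:3*len(L)]).max()
E
python3 -c "
from h import *
x,e=fit(); print(x.round(4),e)"
```

```text
[-0.      0.2909  0.4558  0.5569  0.0594  0.3045  0.07  ] 2.111628341042171e-05
```

Emit:
step_arm:
  deltas:
    - {"dx": 0,"dy": -0.5,"dz": 0,"rx": 0,"ry": 0.17,"rz": 0,"jaw": 1}
    - {"dx": 0,"dy": -0.5,"dz": 0,"rx": 0,"ry": 0.17,"rz": 0,"jaw": 1}
    - {"dx": 0,"dy": -0.5,"dz": 0,"rx": 0,"ry": 0.17,"rz": 0,"jaw": 1}
    - {"dx": 0,"dy": -0.5,"dz": 0,"rx": 0,"ry": 0.17,"rz": 0,"jaw": 1}
    - {"dx": 0,"dy": -0.5,"dz": 0,"rx": 0,"ry": 0.17,"rz": 0,"jaw": 1}

```text
time_s: 1.4
tool_pos: [0.1295, 0.4555, 0.3791]
ee_rot: [[-0.086, 0.276, -0.957], [0.031, 0.961, 0.275], [0.996, -0.006, -0.091]]
wrist_force: [0.0, -0.4, -1.1]
gripper_width: 0.0854
grasp_force: 0.0
```

```bash
python3 log.py; python3 -c "
from h import *
x,e=fit(); print(x.round(4),e); s=status.sense(); print(s['ee_rot'].round(3))"
```

```text
1.4 [ 0.599  0.23   1.86   1.095  2.102 -0.678] [0.1295 0.4555 0.3791] [ 0.  -0.4 -1.1] 0.08538802031768862 0.0
[1.000e-04 2.947e-01 4.542e-01 5.577e-01 6.150e-02 3.045e-01 7.000e-02] 7.641658885004787e-06
[[-0.086  0.276 -0.957]
 [ 0.031  0.961  0.275]
 [ 0.996 -0.006 -0.091]]
```

```bash
python3 - <<'E'
from h import *
s=status.sense(); c=cal("wrist"); o=-c[2][:3,:3].T@c[2][:3,3]; R=np.array(s["ee_rot"])
print("cam in tool",(R.T@(o-s["tool_pos"])).round(3),"look",(R.T@(-c[2][2,:3])).round(3))
im,d=camera("scene"); a=im; save("s1",cv2.resize(im,(800,600)))
# bystander tops from first top image depth
f=np.load("top0.npz"); W=cloud(cal("top"),f["d"])
for n,u,v,h in(("jar",243,134,18),("bowl",190,139,18),("bottle",289,134,10),("orange",167,258,12),("red",203,256,12),("red2",243,191,12)):
    q=W[v-h:v+h,u-h:u+h].reshape(-1,3); q=q[(q[:,2]>.02)&(q[:,2]<.3)]; z=np.percentile(q[:,2],90); t=q[q[:,2]>z-.015]
    print(n,z.round(3),((t.min(0)+t.max(0))/2).round(3),np.ptp(t,axis=0).round(3))
E
```

```text
cam in tool [ 0.069  0.001 -0.144] look [-0.269  0.     0.963]
jar 0.137 [0.709 0.011 0.132] [0.096 0.1   0.017]
bowl 0.045 [0.707 0.176 0.04 ] [0.108 0.106 0.021]
bottle 0.15 [ 0.718 -0.125  0.145] [0.022 0.022 0.018]
orange 0.064 [0.348 0.232 0.06 ] [0.056 0.055 0.018]
red 0.065 [0.357 0.123 0.059] [0.056 0.057 0.019]
red2 0.065 [0.552 0.013 0.059] [0.054 0.057 0.019]
```

View pics/s1.png

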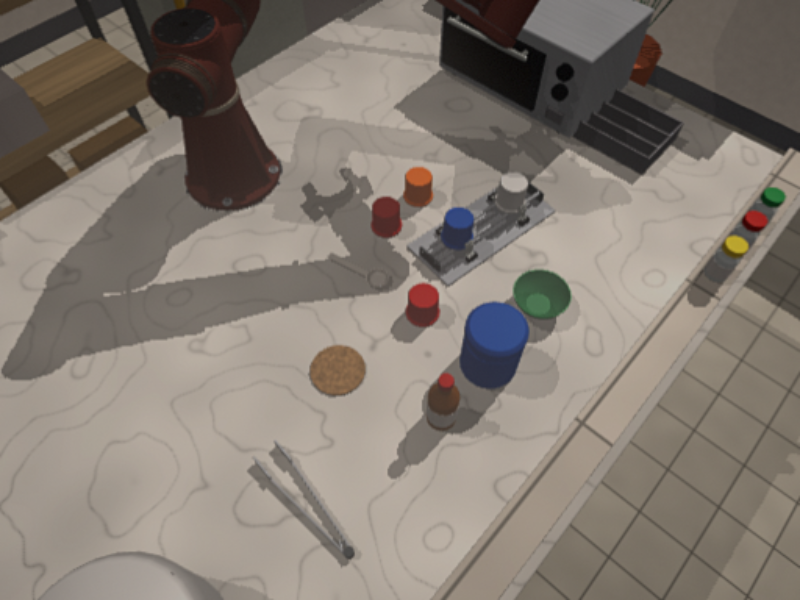

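The view shows the arm folded back, and orange and red decoys on the robot side of the rail. The wrist camera sticks out 69 mm on tool +x, so a horizontal flip would hit the counter. Plan:
1. Grip the cup at about 45° and pull it up.
2. Lay it on its side on the free counter.
3. Regrasp from the mouth side and stand it up.

The next script works out the IK for this.

```bash
cat >> h.py <<'E'
QL=np.array([-2.75,-.78,.31,-1.13,.13,-2.58])+.04; QH=np.array([2.75,2.1,2.55,4.27,2.63,2.58])-.04
X=None
def build(az,p,f):
    az,p=np.radians(az),np.radians(p)
    z=np.array([np.cos(p)*np.cos(az),np.cos(p)*np.sin(az),-np.sin(p)]); y=f*np.array([-np.sin(az),np.cos(az),0])
    return np.c_[np.cross(y,z),y,z]     # f=-1: camera up
def ik(pos,R,n=12,seeds=None):
    global X
    if X is None: X=fit()[0]
    Rt=Ro.from_matrix(R)
    def res(q): return np.r_[(fkp(q,X)[0]-pos)*3,((fkR(q)*R90).inv()*Rt).as_rotvec()]
    out=[]; rng=np.random.default_rng(0)
    for k in range(n):
        q0=seeds[k] if seeds is not None and k<len(seeds) else rng.uniform(QL,QH)
        r=least_squares(res,np.clip(q0,QL+1e-3,QH-1e-3),bounds=(QL,QH),max_nfev=80)
        if r.cost<1e-9 and not any(np.abs(r.x-o).max()<.02 for o in out): out.append(r.x)
    return out
E
cat > plan.py <<'E'
from h import *
np.set_printoptions(precision=2,suppress=True)
G1=np.array([.4965,.176,.062]); G2=np.array([.42,-.13,.031]); G4=np.array([.5225,-.1845,.037])
def tcp(G,R): return G+.015*R[:,2]
cur=status.sense()["q"]
for f in(-1,1):
    R=build(-8.5,45,f)
    print("pick",f,[(s) for s in ik(tcp(G1,R),R)])
for nm,G,p in(("lay",G2,41),("reg",G2,49),("fin",G4,45)):
    for f in(-1,1):
        for az in range(-180,180,45):
            R=build(az,p,f); S=ik(tcp(G,R),R,8)
            if S: print(nm,f,az,S)
E
time python3 plan.py
```

```text
pick -1 []
pick 1 []
lay -1 -180 [array([-0.31,  0.68,  1.65, -0.23,  1.64, -1.79])]
lay -1 -135 [array([-0.08,  0.57,  1.84, -0.62,  1.41, -2.11])]
lay -1 45 [array([-1.  ,  0.31,  2.27,  0.99,  1.08, -0.95])]
lay -1 90 [array([-0.82,  0.53,  1.91,  0.55,  1.42, -1.11])]
lay -1 135 [array([-0.57,  0.66,  1.68,  0.16,  1.64, -1.42])]
lay 1 -180 [array([-0.31,  0.68,  1.65, -0.23,  1.64,  1.35])]
lay 1 -135 [array([-0.08,  0.57,  1.84, -0.62,  1.41,  1.03])]
lay 1 45 [array([-1.  ,  0.31,  2.27,  0.99,  1.08,  2.2 ])]
lay 1 90 [array([-0.82,  0.53,  1.91,  0.55,  1.42,  2.03])]
lay 1 135 [array([-0.57,  0.66,  1.68,  0.16,  1.64,  1.73])]
reg -1 -180 [array([-0.32,  0.59,  1.73, -0.21,  1.52, -1.81])]
reg -1 -135 [array([-0.12,  0.48,  1.9 , -0.57,  1.3 , -2.17])]
reg -1 -90 [array([-0.02,  0.29,  2.2 , -0.97,  0.92, -2.44])]
reg -1 45 [array([-0.93,  0.23,  2.28,  0.9 ,  0.98, -0.8 ])]
reg -1 90 [array([-0.78,  0.44,  1.96,  0.5 ,  1.32, -1.06])]
reg -1 135 [array([-0.56,  0.57,  1.75,  0.15,  1.52, -1.41])]
reg 1 -180 [array([-0.32,  0.59,  1.73, -0.21,  1.52,  1.34])]
reg 1 -135 [a
[... 509 characters left out ...]
,  0.22,  2.33,  1.67,  0.49, -0.66])]
fin -1 45 [array([-0.86,  0.42,  2.02,  0.96,  1.04, -0.73])]
fin -1 90 [array([-0.75,  0.64,  1.66,  0.55,  1.46, -0.99])]
fin -1 135 [array([-0.55,  0.79,  1.4 ,  0.17,  1.72, -1.38])]
fin 1 -180 [array([-0.34,  0.8 ,  1.38, -0.24,  1.71,  1.29])]
fin 1 -135 [array([-0.16,  0.67,  1.61, -0.62,  1.42,  0.9 ])]
fin 1 -90 [array([-0.1 ,  0.45,  1.97, -1.04,  0.95,  0.64])]
fin 1 0 [array([-0.72,  0.22,  2.33,  1.67,  0.49,  2.48])]
fin 1 45 [array([-0.86,  0.42,  2.02,  0.96,  1.04,  2.41])]
fin 1 90 [array([-0.75,  0.64,  1.66,  0.55,  1.46,  2.15])]
fin 1 135 [array([-0.55,  0.79,  1.4 ,  0.17,  1.72,  1.76])]
real	0m11.803s
user	0m11.845s
sys	0m0.142s
```

```bash
cat > plan2.py <<'E'
from plan import *
E
python3 - <<'E'
import sys
src=open('plan.py').read().split("for f in(-1,1):")[0]; open('plan.py','w').write(src)
exec(src)
for p in(45,55):
  for az in(171.5,156,187):
    for f in(-1,1):
        R=build(az,p,f); print("pick",p,az,f,ik(tcp(G1,R),R,10))
for G in([.41,-.23,.031],[.46,-.32,.031]):
  for az in(-150,-135,-120,-90):
    for f in(-1,1):
        R=build(az,41,f); a=ik(tcp(np.array(G),R),R,8); R=build(az+180,49,-f); b=ik(tcp(np.array(G),R),R,8); print(G,az,f,"lay",a,"reg(-f)",b)
E
```

```text
pick 45 171.5 -1 [array([ 0.11,  0.7 ,  1.49,  0.18,  1.72, -1.36])]
pick 45 171.5 1 [array([0.11, 0.7 , 1.49, 0.18, 1.72, 1.78])]
pick 45 156 -1 [array([ 0.03,  0.66,  1.56,  0.32,  1.65, -1.21])]
pick 45 156 1 [array([0.03, 0.66, 1.56, 0.32, 1.65, 1.93])]
pick 45 187 -1 [array([ 0.18,  0.72,  1.45,  0.04,  1.75, -1.52])]
pick 45 187 1 [array([0.18, 0.72, 1.45, 0.04, 1.75, 1.62])]
pick 55 171.5 -1 [array([ 0.12,  0.59,  1.59,  0.15,  1.55, -1.35])]
pick 55 171.5 1 [array([0.12, 0.59, 1.59, 0.15, 1.55, 1.79])]
pick 55 156 -1 [array([ 0.06,  0.56,  1.65,  0.27,  1.49, -1.19])]
pick 55 156 1 [array([0.06, 0.56, 1.65, 0.27, 1.49, 1.95])]
pick 55 187 -1 [array([ 0.19,  0.61,  1.56,  0.04,  1.58, -1.52])]
pick 55 187 1 [array([0.19, 0.61, 1.56, 0.04, 1.58, 1.62])]
[0.41, -0.23, 0.031] -150 -1 lay [array([-0.31,  0.62,  1.75, -0.6 ,  1.45, -2.12])] reg(-f) [array([-1.1 ,  0.26,  2.24,  0.94,  0.94,  2.4 ])]
[0.41, -0.23, 0.031] -150 1 lay [array([-0.31,  0.62,  1.75, -0.6 ,  1.45,  1.02])] reg(-f) [array([-1.1 ,  0.26,  2.24,  0.94,  0.94, -0.74])]
[0.41, -0.23, 0.031] -135 -1 lay [array([
[... 1081 characters left out ...]
9,  1.33, -2.31])] reg(-f) [array([-1.07,  0.49,  1.89,  0.76,  1.14,  2.39])]
[0.46, -0.32, 0.031] -135 1 lay [array([-0.37,  0.66,  1.69, -0.79,  1.33,  0.83])] reg(-f) [array([-1.07,  0.49,  1.89,  0.76,  1.14, -0.76])]
[0.46, -0.32, 0.031] -120 -1 lay [array([-0.35,  0.58,  1.82, -0.94,  1.16, -2.38])] reg(-f) [array([-1.04,  0.56,  1.77,  0.64,  1.28,  2.29])]
[0.46, -0.32, 0.031] -120 1 lay [array([-0.35,  0.58,  1.82, -0.94,  1.16,  0.76])] reg(-f) [array([-1.04,  0.56,  1.77,  0.64,  1.28, -0.86])]
[0.46, -0.32, 0.031] -90 -1 lay [] reg(-f) [array([-0.94,  0.68,  1.56,  0.4 ,  1.51,  2.05])]
[0.46, -0.32, 0.031] -90 1 lay [] reg(-f) [array([-0.94,  0.68,  1.56,  0.4 ,  1.51, -1.09])]
```

```bash
cat > go.py <<'E'
from h import *
import json,os
def cmd():
    if os.path.exists("cmd.json"):
        c=json.load(open("cmd.json")); return np.array(c[0]),np.array(c[1])
    p,_=fkp([1.18,.217,1.613,0,1.311,-.112],fit()[0]); return p,(fkR([1.18,.217,1.613,0,1.311,-.112])*R90).as_matrix()
def apply(r):  # r = 6 row numbers
    p,R=cmd(); r=np.array(r,float); p=p+R@r[:3]*.3; R=R@Ro.from_rotvec(r[3:]*np.pi).as_matrix()
    json.dump([p.tolist(),R.tolist()],open("cmd.json","w"))
def row(p,R):
    p0,R0=cmd(); d=R0.T@(p-p0); w=Ro.from_matrix(R0.T@R).as_rotvec()
    print("row",(d/.3).round(3),(w/np.pi).round(3),"n>=%.1f %.1f"%(np.linalg.norm(d)/.05,np.degrees(np.linalg.norm(w))/8.59))
def chk(): 
    s=status.sense(); p,R=cmd(); print("cmd",p.round(4),"meas-cmd",(s["tool_pos"]-p).round(4),"ang",np.degrees(Ro.from_matrix(R.T@np.array(s["ee_rot"])).as_rotvec()).round(2),"q",s["q"].round(2),"F",s["wrist_force"].round(1),"w",round(s["gripper_width"],4),round(s["grasp_force"],1),"t",s["time_s"])
G1=np.array([.4965,.176,.062]); G2=np.array([.41,-.23,.031]); G4=np.array([.5225,-.1845,.037])
def tcp(G,R,back=0,k=.015): return G+(k-back)*R[:,2]
E
python3 - <<'E'
from go import *
apply([0,0,-.5,0,.3,0]); apply([0,-.5,0,0,.17,0]); chk()
R=build(171.5,45,-1); t=tcp(G1,R,.12); print(t)
row(np.array([.33,.33,.36]),R)
E
```

```text
cmd [0.1307 0.4569 0.3814] meas-cmd [-0.0003 -0.0002 -0.0005] ang [-0.   -0.04  0.11] q [ 0.6   0.23  1.86  1.1   2.1  -0.68] F [-0.4  1.   0.1] w 0.0854 0.0 t 1.45
[0.56993068 0.16502571 0.13624621]
row [-0.142 -0.224 -0.745] [ 0.038 -0.22  -0.018] n>=4.7 4.7
```

Emit:
step_arm:
  deltas:
    - {"dx": -0.14,"dy": -0.22,"dz": -0.75,"rx": 0.038,"ry": -0.22,"rz": -0.018,"jaw": 1}
    - {"dx": -0.14,"dy": -0.22,"dz": -0.75,"rx": 0.038,"ry": -0.22,"rz": -0.018,"jaw": 1}
    - {"dx": -0.14,"dy": -0.22,"dz": -0.75,"rx": 0.038,"ry": -0.22,"rz": -0.018,"jaw": 1}
    - {"dx": -0.14,"dy": -0.22,"dz": -0.75,"rx": 0.038,"ry": -0.22,"rz": -0.018,"jaw": 1}
    - {"dx": -0.14,"dy": -0.22,"dz": -0.75,"rx": 0.038,"ry": -0.22,"rz": -0.018,"jaw": 1}
    - {"dx": -0.14,"dy": -0.22,"dz": -0.75,"rx": 0.038,"ry": -0.22,"rz": -0.018,"jaw": 1}
    - {"dx": -0.14,"dy": -0.22,"dz": -0.75,"rx": 0.038,"ry": -0.22,"rz": -0.018,"jaw": 1}
    - {"dx": -0.14,"dy": -0.22,"dz": -0.75,"rx": 0.038,"ry": -0.22,"rz": -0.018,"jaw": 1}

```text
time_s: 2.25
tool_pos: [0.3311, 0.3315, 0.3611]
ee_rot: [[-0.701, 0.147, -0.698], [0.103, 0.989, 0.105], [0.706, 0.001, -0.708]]
wrist_force: [-0.6, -0.5, -0.6]
gripper_width: 0.0855
grasp_force: 0.0
```

```bash
python3 - <<'E'
from go import *
apply([-.14,-.22,-.75,.038,-.22,-.018]); chk()
R=build(171.5,45,-1); row(np.array([.60,.161,.25]),R)
E
```

```text
cmd [0.3316 0.3307 0.3607] meas-cmd [-0.0005  0.0008  0.0005] ang [ 0.04 -0.02 -0.07] q [ 0.39  0.18  1.58  0.42  2.05 -0.97] F [-0.6 -0.5 -0.6] w 0.0855 0.0 t 2.25
row [-0.946 -0.427 -0.423] [ 0.  0. -0.] n>=6.7 0.0
```

Emit:
step_arm:
  deltas:
    - {"dx": -0.946,"dy": -0.427,"dz": -0.423,"rx": 0,"ry": 0,"rz": 0,"jaw": 1}
    - {"dx": -0.946,"dy": -0.427,"dz": -0.423,"rx": 0,"ry": 0,"rz": 0,"jaw": 1}
    - {"dx": -0.946,"dy": -0.427,"dz": -0.423,"rx": 0,"ry": 0,"rz": 0,"jaw": 1}
    - {"dx": -0.946,"dy": -0.427,"dz": -0.423,"rx": 0,"ry": 0,"rz": 0,"jaw": 1}
    - {"dx": -0.946,"dy": -0.427,"dz": -0.423,"rx": 0,"ry": 0,"rz": 0,"jaw": 1}
    - {"dx": -0.946,"dy": -0.427,"dz": -0.423,"rx": 0,"ry": 0,"rz": 0,"jaw": 1}
    - {"dx": -0.946,"dy": -0.427,"dz": -0.423,"rx": 0,"ry": 0,"rz": 0,"jaw": 1}
    - {"dx": -0.946,"dy": -0.427,"dz": -0.423,"rx": 0,"ry": 0,"rz": 0,"jaw": 1}
    - {"dx": -0.946,"dy": -0.427,"dz": -0.423,"rx": 0,"ry": 0,"rz": 0,"jaw": 1}

```text
time_s: 3.15
tool_pos: [0.5991, 0.1613, 0.2482]
ee_rot: [[-0.697, 0.149, -0.702], [0.105, 0.989, 0.106], [0.709, 0.0, -0.705]]
wrist_force: [0.6, 0.2, 0.5]
gripper_width: 0.0851
grasp_force: 0.0
```

```bash
python3 - <<'E'
from go import *
apply([-.946,-.427,-.423,0,0,0]); chk()
c=cal("wrist"); im,d=camera("wrist"); np.savez("w1.npz",im=im,d=d); save("w1",im)
W=cloud(c,d); h=cv2.cvtColor(im,cv2.COLOR_RGB2HSV)
m=((h[...,0]>100)&(h[...,0]<130)&(h[...,1]>100)&(h[...,2]>30)).astype(np.uint8)
n,l,s,ce=cv2.connectedComponentsWithStats(m)
for i in range(1,n):
    if s[i,4]>400:
        q=W[l==i]; q=q[np.isfinite(q).all(1)]; zt=np.percentile(q[:,2],95); t=q[np.abs(q[:,2]-zt)<.004]
        print(ce[i].round(),s[i],"top",zt.round(4),np.median(t,0).round(4),((t.min(0)+t.max(0))/2).round(4),np.ptp(t,axis=0).round(3), "zmin",q[:,2].min().round(4))
        cnt=cv2.findContours((l==i).astype(np.uint8),0,1)[0][0]
E
```

```text
cmd [0.5999 0.1609 0.25  ] meas-cmd [-0.0008  0.0004 -0.0018] ang [0.03 0.26 0.02] q [ 0.07  0.69  1.1   0.18  2.12 -1.32] F [0.6 0.2 0.5] w 0.0851 0.0 t 3.15
[259. 215.] [ 236  187   47   58 2190] top 0.0936 [0.504  0.1796 0.0926] [0.5023 0.1798 0.0923] [0.054 0.055 0.005] zmin 0.0348
```

View pics/w1.png

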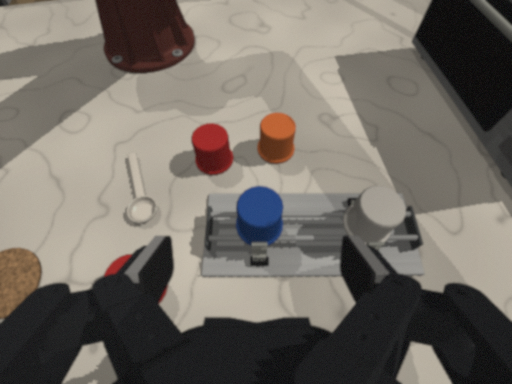

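The wrist view shows the blue cup's foot centred near (260,203) with its front clip at (259,255), and the rail lies square to the gripper. I'll combine the three views by ray to refine the position.

```bash
python3 - <<'E'
from go import *
out=[]
for n,f in(("top","top0"),("scene","scene0"),("wrist","w1")):
    z=np.load(f+".npz"); im,d=z["im"],z["d"]; c=cal(n); W=cloud(c,d); h=cv2.cvtColor(im,cv2.COLOR_RGB2HSV)
    ok=(np.hypot(W[...,0]-.5,W[...,1]-.177)<.05)&(h[...,0]>95)&(h[...,0]<130)&(h[...,1]>70)
    m=ok&(W[...,2]>.086)&(W[...,2]<.105)
    m=cv2.morphologyEx(m.astype(np.uint8),cv2.MORPH_OPEN,np.ones((3,3),np.uint8))
    el=cv2.fitEllipse(max(cv2.findContours(m,0,1)[0],key=len)); o,r=ray(c,[el[0]]); out.append((o,r[0]/np.linalg.norm(r[0])))
    print(n,np.array(el[0]).round(1),np.array(el[1]).round(1),onplane(c,[el[0]],.092).round(4))
A=sum(np.eye(3)-np.outer(r,r) for o,r in out); b=sum((np.eye(3)-np.outer(r,r))@o for o,r in out); print("tri",np.linalg.solve(A,b).round(4))
E
```

```text
top [183.5 206.8] [18.4 19. ] [[0.4971 0.1779 0.092 ]]
scene [293.9 139.5] [12.6 16.9] [[0.5033 0.1752 0.092 ]]
wrist [259.4 208. ] [42.6 45.6] [[0.5041 0.1802 0.092 ]]
tri [0.4985 0.1809 0.0821]
```

```bash
sed -i 's/G1=np.array(\[.4965,.176,.062\])/G1=np.array([.500,.178,.063])/' go.py; python3 - <<'E'
from go import *
R=build(171.5,45,-1); row(tcp(G1,R,.10),R); row(tcp(G1,R),R)
E
```

```text
row [-0.201  0.007  0.396] [ 0.  0. -0.] n>=2.7 0.0
row [-0.201  0.006  0.73 ] [ 0.  0. -0.] n>=4.5 0.0
```

Emit:
step_arm:
  deltas:
    - {"dx": -0.2,"dy": 0.007,"dz": 0.396,"rx": 0,"ry": 0,"rz": 0,"jaw": 1}
    - {"dx": -0.2,"dy": 0.007,"dz": 0.396,"rx": 0,"ry": 0,"rz": 0,"jaw": 1}
    - {"dx": -0.2,"dy": 0.007,"dz": 0.396,"rx": 0,"ry": 0,"rz": 0,"jaw": 1}
    - {"dx": -0.2,"dy": 0.007,"dz": 0.45,"rx": 0,"ry": 0,"rz": 0,"jaw": 1}
    - {"dx": -0.2,"dy": 0.007,"dz": 0.52,"rx": 0,"ry": 0,"rz": 0,"jaw": 1}
    - {"dx": -0.2,"dy": 0.007,"dz": 0.59,"rx": 0,"ry": 0,"rz": 0,"jaw": 1}
    - {"dx": -0.2,"dy": 0.007,"dz": 0.66,"rx": 0,"ry": 0,"rz": 0,"jaw": 1}
    - {"dx": -0.2,"dy": 0.007,"dz": 0.73,"rx": 0,"ry": 0,"rz": 0,"jaw": 1}
    - {"dx": -0.2,"dy": 0.007,"dz": 0.73,"rx": 0,"ry": 0,"rz": 0,"jaw": 1}
    - {"dx": -0.2,"dy": 0.007,"dz": 0.73,"rx": 0,"ry": 0,"rz": 0,"jaw": 1}

```text
time_s: 4.2
tool_pos: [0.4889, 0.1806, 0.054]
ee_rot: [[-0.701, 0.147, -0.698], [0.104, 0.989, 0.104], [0.706, 0.001, -0.708]]
wrist_force: [-0.2, -1.1, 1.3]
gripper_width: 0.0854
grasp_force: 0.0
```

```bash
python3 - <<'E'
from go import *
apply([-.2,.007,.73,0,0,0]); chk()
im,d=camera("wrist"); save("w2",im)
E
```

```text
cmd [0.4893 0.1799 0.0526] meas-cmd [-0.0004  0.0007  0.0014] ang [ 0.08 -0.04 -0.07] q [ 0.11  0.7   1.48  0.18  1.72 -1.36] F [-0.2 -1.1  1.3] w 0.0854 0.0 t 4.2
```

View pics/w2.png

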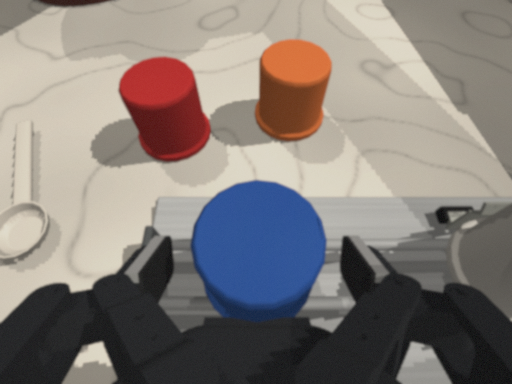

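The cup (x 194–326) sits centred between the pads (172 and 342), so I'll close.

Emit:
step_arm:
  deltas:
    - {"dx": 0,"dy": 0,"dz": 0,"rx": 0,"ry": 0,"rz": 0,"jaw": -1}
    - {"dx": 0,"dy": 0,"dz": 0,"rx": 0,"ry": 0,"rz": 0,"jaw": -1}
    - {"dx": 0,"dy": 0,"dz": 0,"rx": 0,"ry": 0,"rz": 0,"jaw": -1}
    - {"dx": 0,"dy": 0,"dz": 0,"rx": 0,"ry": 0,"rz": 0,"jaw": -1}
    - {"dx": 0,"dy": 0,"dz": 0,"rx": 0,"ry": 0,"rz": 0,"jaw": -1}
    - {"dx": 0,"dy": 0,"dz": 0,"rx": 0,"ry": 0,"rz": 0,"jaw": -1}
    - {"dx": 0,"dy": 0,"dz": 0,"rx": 0,"ry": 0,"rz": 0,"jaw": -1}
    - {"dx": 0,"dy": 0,"dz": 0,"rx": 0,"ry": 0,"rz": 0,"jaw": -1}

```text
time_s: 5.05
tool_pos: [0.4904, 0.1795, 0.0541]
ee_rot: [[-0.701, 0.149, -0.698], [0.105, 0.989, 0.106], [0.706, 0.001, -0.709]]
wrist_force: [1.2, -0.1, 6.2]
gripper_width: 0.0572
grasp_force: 63.4
```

```bash
python3 - <<'E'
from go import *
chk(); p,R=cmd()
for z in(.03,.06,.15,.2): row(p+[0,0,z],R)
E
```

```text
cmd [0.4893 0.1799 0.0526] meas-cmd [ 0.0011 -0.0003  0.0015] ang [-0.04 -0.05  0.01] q [ 0.11  0.7   1.48  0.18  1.72 -1.36] F [ 1.2 -0.1  6.2] w 0.0572 63.4 t 5.05
row [ 0.071  0.    -0.071] [0. 0. 0.] n>=0.6 0.0
row [ 0.141  0.    -0.142] [0. 0. 0.] n>=1.2 0.0
row [ 0.353  0.    -0.354] [0. 0. 0.] n>=3.0 0.0
row [ 0.471  0.001 -0.472] [0. 0. 0.] n>=4.0 0.0
```

Gripped at 57 mm with 63 N. Now a straight pull up, slow at first.

Emit:
step_arm:
  deltas:
    - {"dx": 0.01,"dy": 0,"dz": -0.01,"rx": 0,"ry": 0,"rz": 0,"jaw": -1}
    - {"dx": 0.025,"dy": 0,"dz": -0.025,"rx": 0,"ry": 0,"rz": 0,"jaw": -1}
    - {"dx": 0.04,"dy": 0,"dz": -0.04,"rx": 0,"ry": 0,"rz": 0,"jaw": -1}
    - {"dx": 0.055,"dy": 0,"dz": -0.055,"rx": 0,"ry": 0,"rz": 0,"jaw": -1}
    - {"dx": 0.07,"dy": 0,"dz": -0.07,"rx": 0,"ry": 0,"rz": 0,"jaw": -1}
    - {"dx": 0.1,"dy": 0,"dz": -0.1,"rx": 0,"ry": 0,"rz": 0,"jaw": -1}
    - {"dx": 0.15,"dy": 0,"dz": -0.15,"rx": 0,"ry": 0,"rz": 0,"jaw": -1}
    - {"dx": 0.2,"dy": 0,"dz": -0.2,"rx": 0,"ry": 0,"rz": 0,"jaw": -1}
    - {"dx": 0.25,"dy": 0,"dz": -0.25,"rx": 0,"ry": 0,"rz": 0,"jaw": -1}
    - {"dx": 0.35,"dy": 0,"dz": -0.35,"rx": 0,"ry": 0,"rz": 0,"jaw": -1}
    - {"dx": 0.45,"dy": 0,"dz": -0.45,"rx": 0,"ry": 0,"rz": 0,"jaw": -1}
    - {"dx": 0.45,"dy": 0,"dz": -0.45,"rx": 0,"ry": 0,"rz": 0,"jaw": -1}

```text
time_s: 6.25
tool_pos: [0.4917, 0.1801, 0.2514]
ee_rot: [[-0.708, 0.148, -0.691], [0.103, 0.989, 0.106], [0.699, 0.004, -0.715]]
wrist_force: [-0.4, 0.0, -1.4]
gripper_width: 0.0576
grasp_force: 65.8
```

```bash
python3 - <<'E'
from go import *
apply([.45,0,-.45,0,0,0]); chk()
c=cal("wrist"); s=status.sense(); im,d=camera("wrist"); save("w3",im)
sc,_=camera("scene"); save("s3",sc); cv2.imwrite("pics/m3.png",np.hstack([cv2.resize(cv2.imread("pics/w3.png"),(400,300)),cv2.resize(cv2.imread("pics/s3.png"),(400,300))]))
W=cloud(c,d); h=cv2.cvtColor(im,cv2.COLOR_RGB2HSV)
m=(h[...,0]>95)&(h[...,0]<130)&(h[...,1]>90)&(W[...,2]>.1); T=(W-s["tool_pos"])@np.array(s["ee_rot"])
q=W[m]; z=q[:,2]; print("blue z",np.percentile(z,[2,50,98]).round(3)); t=q[z>np.percentile(z,90)-.02]
# foot plane fit via svd on upper-face points
P=t; 
for _ in range(5):
    cc=P.mean(0); n=np.linalg.svd(P-cc,full_matrices=False)[2][2]; P=t[np.abs((t-cc)@n)<.003]
n*=np.sign(n[2]); print("foot n",n.round(3),"c",((P.min(0)+P.max(0))/2).round(4),np.ptp(P,axis=0).round(3),len(P),len(t))
E
```

```text
cmd [0.489  0.1797 0.2435] meas-cmd [0.0027 0.0003 0.0079] ang [-0.11 -0.59 -0.17] q [ 0.11  0.46  1.42  0.2   2.   -1.3 ] F [-0.4  0.  -1.4] w 0.0576 65.8 t 6.25
blue z [0.235 0.29  0.291]
foot n [-0.004 -0.004  1.   ] c [0.5015 0.1789 0.2898] [0.055 0.056 0.006] 12927 13551
```

View pics/m3.png

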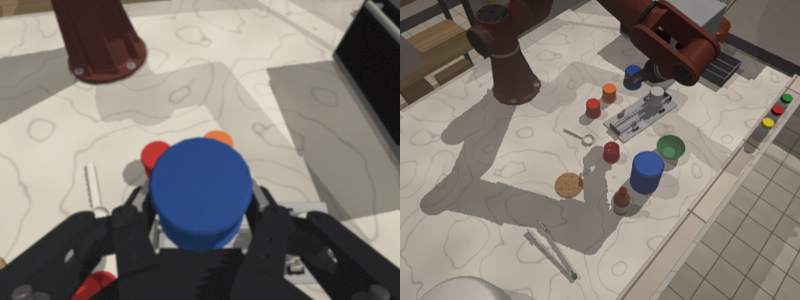

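The wrist half shows the cup held upright off the rail at (200,190), and the scene half shows it lifted with the white cup still clipped. Next is a joint-space path to the lay-down hover.

```bash
cat >> go.py <<'E'
K=.014
def path(qa,qb,n):
    X=fit()[0]; return [(fkp(q,X)[0],(fkR(q)*R90).as_matrix(),fkp(q,X)[1]) for q in (qa+(qb-qa)*np.clip(i/n,0,1) for i in range(1,n+1))]
def rows(P,p0=None,R0=None):
    if p0 is None: p0,R0=cmd()
    for p,R,w in P: print(np.r_[R0.T@(p-p0)/.3,Ro.from_matrix(R0.T@R).as_rotvec()/np.pi].round(3).tolist(),"tcp",p.round(3),"wr",w.round(2))
E
python3 - <<'E'
from go import *
chk(); X=fit()[0]; p,R=cmd(); qa=ik(p,R,1,[status.sense()["q"]])[0]
Rl=build(-135,40.5,1); G=G2+[0,0,.14]; qb=ik(tcp(G,Rl,k=K),Rl,10); print(qa.round(2),np.round(qb,2)); qb=qb[0]
P=path(qa,qb,26); print("max step",max(np.linalg.norm(P[i+1][0]-P[i][0]) for i in range(25)),max(np.degrees(Ro.from_matrix(P[i][1].T@P[i+1][1]).magnitude()) for i in range(25)))
rows(P[1:13:2]+[P[12]]); print(); rows(P[14:26:2]+[P[25]],P[12][0],P[12][1])
u=P[0][1].T@np.array([0,0,1.])
print([ (Q[0]-.014*Q[1][:,2]+Q[1]@u*.028)[2].round(3) for Q in P[::4]],[ (Q[0]-.014*Q[1][:,2]-Q[1]@u*.034)[2].round(3) for Q in P[::4]])
E
```

```text
cmd [0.489  0.1797 0.2435] meas-cmd [ 0.0006 -0.0002  0.002 ] ang [-0.01 -0.21 -0.03] q [ 0.11  0.47  1.43  0.2   2.   -1.3 ] F [-0.6 -0.1 -2.3] w 0.058 65.8 t 6.35
[ 0.11  0.47  1.43  0.2   2.   -1.3 ] [[-0.25  0.32  1.86 -0.72  1.52  0.78]]
max step 0.018010748416875864 6.193791031216349
[-0.043, -0.109, 0.025, 0.011, -0.011, 0.067] tcp [0.488 0.147 0.229] wr [0.7  0.13 0.45]
[-0.08, -0.221, 0.049, 0.021, -0.023, 0.133] tcp [0.486 0.113 0.216] wr [0.69 0.11 0.44]
[-0.111, -0.334, 0.072, 0.03, -0.037, 0.198] tcp [0.482 0.079 0.205] wr [0.68 0.09 0.44]
[-0.136, -0.449, 0.095, 0.039, -0.053, 0.262] tcp [0.478 0.045 0.194] wr [0.67 0.07 0.43]
[-0.155, -0.564, 0.116, 0.046, -0.07, 0.325] tcp [0.472 0.011 0.186] wr [0.66 0.05 0.42]
[-0.169, -0.678, 0.137, 0.051, -0.089, 0.385] tcp [ 0.466 -0.022  0.178] wr [0.65 0.03 0.41]
[-0.174, -0.735, 0.147, 0.053, -0.1, 0.415] tcp [ 0.462 -0.039  0.175] wr [0.65 0.02 0.41]

[-0.099, -0.025, 0.052, 0.0, -0.017, 0.06] tcp [ 0.454 -0.072  0.17 ] wr [0.64 0.01 0.4 ]
[-0.196, -0.054, 0.102, -0.002, -0.035, 0.118] tcp [ 0.446 -0.105  0.166] wr [ 0.63 -0.01  0.39]
[-0.289, -0.087, 0.149, -0.007, -0.053, 0.175] tcp [ 0.437 -0.136  0.164] wr [ 0.61 -0.03  0.39]
[-0.379, -0.122, 0.193, -0.014, -0.07, 0.23] tcp [ 0.427 -0.167  0.162] wr [ 0.6  -0.04  0.38]
[-0.465, -0.16, 0.235, -0.025, -0.088, 0.283] tcp [ 0.417 -0.196  0.161] wr [ 0.59 -0.05  0.37]
[-0.548, -0.199, 0.274, -0.037, -0.104, 0.335] tcp [ 0.407 -0.224  0.162] wr [ 0.57 -0.07  0.36]
[-0.587, -0.219, 0.292, -0.045, -0.112, 0.36] tcp [ 0.402 -0.238  0.162] wr [ 0.57 -0.07  0.36]
[np.float64(0.274), np.float64(0.247), np.float64(0.222), np.float64(0.202), np.float64(0.186), np.float64(0.175), np.float64(0.17)] [np.float64(0.212), np.float64(0.189), np.float64(0.174), np.float64(0.167), np.float64(0.166), np.float64(0.168), np.float64(0.172)]
```

Emit:
step_arm:
  deltas:
    - {"dx": -0.08,"dy": -0.221,"dz": 0.049,"rx": 0.021,"ry": -0.023,"rz": 0.133,"jaw": -1}
    - {"dx": -0.08,"dy": -0.221,"dz": 0.049,"rx": 0.021,"ry": -0.023,"rz": 0.133,"jaw": -1}
    - {"dx": -0.08,"dy": -0.221,"dz": 0.049,"rx": 0.021,"ry": -0.023,"rz": 0.133,"jaw": -1}
    - {"dx": -0.136,"dy": -0.449,"dz": 0.095,"rx": 0.039,"ry": -0.053,"rz": 0.262,"jaw": -1}
    - {"dx": -0.136,"dy": -0.449,"dz": 0.095,"rx": 0.039,"ry": -0.053,"rz": 0.262,"jaw": -1}
    - {"dx": -0.136,"dy": -0.449,"dz": 0.095,"rx": 0.039,"ry": -0.053,"rz": 0.262,"jaw": -1}
    - {"dx": -0.169,"dy": -0.678,"dz": 0.137,"rx": 0.051,"ry": -0.089,"rz": 0.385,"jaw": -1}
    - {"dx": -0.169,"dy": -0.678,"dz": 0.137,"rx": 0.051,"ry": -0.089,"rz": 0.385,"jaw": -1}
    - {"dx": -0.169,"dy": -0.678,"dz": 0.137,"rx": 0.051,"ry": -0.089,"rz": 0.385,"jaw": -1}
    - {"dx": -0.174,"dy": -0.735,"dz": 0.147,"rx": 0.053,"ry": -0.1,"rz": 0.415,"jaw": -1}
    - {"dx": -0.174,"dy": -0.735,"dz": 0.147,"rx": 0.053,"ry": -0.1,"rz": 0.415,"jaw": -1}

```text
time_s: 7.45
tool_pos: [0.4596, -0.0398, 0.1734]
ee_rot: [[-0.247, 0.748, -0.615], [0.967, 0.15, -0.206], [-0.062, -0.646, -0.761]]
wrist_force: [0.1, -0.5, -1.6]
gripper_width: 0.0574
grasp_force: 65.7
```

Emit:
step_arm:
  deltas:
    - {"dx": -0.196,"dy": -0.054,"dz": 0.102,"rx": -0.002,"ry": -0.035,"rz": 0.118,"jaw": -1}
    - {"dx": -0.196,"dy": -0.054,"dz": 0.102,"rx": -0.002,"ry": -0.035,"rz": 0.118,"jaw": -1}
    - {"dx": -0.196,"dy": -0.054,"dz": 0.102,"rx": -0.002,"ry": -0.035,"rz": 0.118,"jaw": -1}
    - {"dx": -0.379,"dy": -0.122,"dz": 0.193,"rx": -0.014,"ry": -0.07,"rz": 0.23,"jaw": -1}
    - {"dx": -0.379,"dy": -0.122,"dz": 0.193,"rx": -0.014,"ry": -0.07,"rz": 0.23,"jaw": -1}
    - {"dx": -0.379,"dy": -0.122,"dz": 0.193,"rx": -0.014,"ry": -0.07,"rz": 0.23,"jaw": -1}
    - {"dx": -0.587,"dy": -0.219,"dz": 0.292,"rx": -0.045,"ry": -0.112,"rz": 0.36,"jaw": -1}
    - {"dx": -0.587,"dy": -0.219,"dz": 0.292,"rx": -0.045,"ry": -0.112,"rz": 0.36,"jaw": -1}
    - {"dx": -0.587,"dy": -0.219,"dz": 0.292,"rx": -0.045,"ry": -0.112,"rz": 0.36,"jaw": -1}
    - {"dx": -0.587,"dy": -0.219,"dz": 0.292,"rx": -0.045,"ry": -0.112,"rz": 0.36,"jaw": -1}
    - {"dx": -0.587,"dy": -0.219,"dz": 0.292,"rx": -0.045,"ry": -0.112,"rz": 0.36,"jaw": -1}

```text
time_s: 8.55
tool_pos: [0.4022, -0.2369, 0.1611]
ee_rot: [[0.458, 0.708, -0.538], [0.463, -0.706, -0.536], [-0.759, -0.003, -0.651]]
wrist_force: [-0.4, -0.8, -1.4]
gripper_width: 0.0576
grasp_force: 65.7
```

```bash
python3 - <<'E'
from go import *
apply([-.174,-.735,.147,.053,-.1,.415]); apply([-.587,-.219,.292,-.045,-.112,.36]); chk()
Rl=build(-135,40.5,1)
for dz in(.04,.008,.0): row(tcp(G2+[0,0,dz],Rl,k=K),Rl)
E
```

```text
cmd [ 0.4026 -0.2373  0.1616] meas-cmd [-0.0005  0.0004 -0.0005] ang [ 0.1  -0.02 -0.3 ] q [-0.25  0.32  1.86 -0.71  1.52  0.78] F [-0.4 -0.8 -1.4] w 0.0576 65.7 t 8.55
row [ 0.252 -0.001  0.217] [ 0.    -0.001 -0.001] n>=2.0 0.0
row [ 0.333 -0.001  0.286] [ 0.    -0.001 -0.001] n>=2.6 0.0
row [ 0.353 -0.001  0.304] [ 0.    -0.001 -0.001] n>=2.8 0.0
```

Emit:
step_arm:
  deltas:
    - {"dx": 0.15,"dy": 0,"dz": 0.129,"rx": 0,"ry": 0,"rz": 0,"jaw": -1}
    - {"dx": 0.25,"dy": 0,"dz": 0.215,"rx": 0,"ry": 0,"rz": 0,"jaw": -1}
    - {"dx": 0.29,"dy": 0,"dz": 0.25,"rx": 0,"ry": 0,"rz": 0,"jaw": -1}
    - {"dx": 0.32,"dy": 0,"dz": 0.275,"rx": 0,"ry": 0,"rz": 0,"jaw": -1}
    - {"dx": 0.333,"dy": 0,"dz": 0.287,"rx": 0,"ry": 0,"rz": 0,"jaw": -1}
    - {"dx": 0.341,"dy": 0,"dz": 0.294,"rx": 0,"ry": 0,"rz": 0,"jaw": -1}
    - {"dx": 0.348,"dy": 0,"dz": 0.3,"rx": 0,"ry": 0,"rz": 0,"jaw": -1}
    - {"dx": 0.348,"dy": 0,"dz": 0.3,"rx": 0,"ry": 0,"rz": 0,"jaw": -1}
    - {"dx": 0.348,"dy": 0,"dz": 0.3,"rx": 0,"ry": 0,"rz": 0,"jaw": -1}

```text
time_s: 9.45
tool_pos: [0.4032, -0.2384, 0.0249]
ee_rot: [[0.463, 0.706, -0.535], [0.458, -0.708, -0.538], [-0.759, 0.003, -0.651]]
wrist_force: [-0.7, 1.2, -2.3]
gripper_width: 0.0576
grasp_force: 65.7
```

```bash
python3 - <<'E'
from go import *
apply([.348,0,.3,0,0,0]); chk(); p,R=cmd()
for dz in(-.002,-.004,-.006): row(p+[0,0,dz],R)
im,_=camera("scene"); cv2.imwrite("pics/s4.png",cv2.resize(im[150:330,130:370,::-1],None,fx=3,fy=3))
E
```

```text
cmd [ 0.4026 -0.2377  0.0238] meas-cmd [ 0.0007 -0.0006  0.0012] ang [-0.07  0.01  0.07] q [-0.25  0.56  1.85 -0.74  1.34  0.94] F [-0.7  1.2 -2.3] w 0.0576 65.7 t 9.45
row [ 0.005 -0.     0.004] [0. 0. 0.] n>=0.0 0.0
row [ 0.01  -0.     0.009] [0. 0. 0.] n>=0.1 0.0
row [ 0.015 -0.     0.013] [0. 0. 0.] n>=0.1 0.0
```

View pics/s4.png

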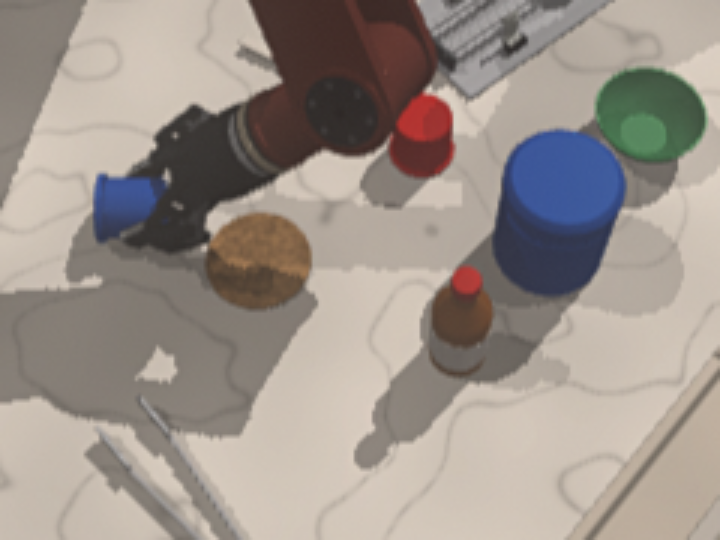

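The cup is horizontal just above the counter with its mouth pointing away, at crop position (125,205). I'll lower the last few millimetres.

Emit:
step_arm:
  deltas:
    - {"dx": 0.005,"dy": 0,"dz": 0.004,"rx": 0,"ry": 0,"rz": 0,"jaw": -1}
    - {"dx": 0.01,"dy": 0,"dz": 0.009,"rx": 0,"ry": 0,"rz": 0,"jaw": -1}
    - {"dx": 0.01,"dy": 0,"dz": 0.009,"rx": 0,"ry": 0,"rz": 0,"jaw": -1}

```text
time_s: 9.8
tool_pos: [0.4032, -0.2385, 0.0231]
ee_rot: [[0.461, 0.706, -0.538], [0.455, -0.709, -0.539], [-0.762, 0.003, -0.648]]
wrist_force: [1.3, 4.8, 10.2]
gripper_width: 0.0578
grasp_force: 67.0
```

```bash
python3 - <<'E'
from go import *
apply([.01,0,.009,0,0,0]); chk()
E
```

```text
cmd [ 0.4025 -0.2378  0.0197] meas-cmd [ 0.0007 -0.0007  0.0033] ang [-0.01 -0.26  0.11] q [-0.25  0.57  1.85 -0.74  1.34  0.95] F [ 1.3  4.8 10.2] w 0.0578 67.0 t 9.8
```

Emit:
step_arm:
  deltas:
    - {"dx": -0.004,"dy": 0,"dz": -0.003,"rx": 0,"ry": 0,"rz": 0,"jaw": -1}
    - {"dx": -0.004,"dy": 0,"dz": -0.003,"rx": 0,"ry": 0,"rz": 0,"jaw": 0.45}
    - {"dx": -0.004,"dy": 0,"dz": -0.003,"rx": 0,"ry": 0,"rz": 0,"jaw": 0.55}
    - {"dx": -0.004,"dy": 0,"dz": -0.003,"rx": 0,"ry": 0,"rz": 0,"jaw": 0.65}
    - {"dx": -0.004,"dy": 0,"dz": -0.003,"rx": 0,"ry": 0,"rz": 0,"jaw": 0.8}
    - {"dx": -0.004,"dy": 0,"dz": -0.003,"rx": 0,"ry": 0,"rz": 0,"jaw": 1}
    - {"dx": -0.004,"dy": 0,"dz": -0.003,"rx": 0,"ry": 0,"rz": 0,"jaw": 1}

```text
time_s: 10.5
tool_pos: [0.4023, -0.2383, 0.0213]
ee_rot: [[0.461, 0.706, -0.537], [0.459, -0.708, -0.537], [-0.759, 0.002, -0.651]]
wrist_force: [0.4, -0.6, 0.3]
gripper_width: 0.0854
grasp_force: 0.0
```

```bash
cat > cup.py <<'E'
from go import *
def look(n="scene",zmax=.08,cx=(.41,-.23),r=.12):
    c=cal(n); im,d=camera(n); W=cloud(c,d); h=cv2.cvtColor(im,cv2.COLOR_RGB2HSV)
    m=(h[...,0]>95)&(h[...,0]<130)&(h[...,1]>90)&(h[...,2]>25)&(np.hypot(W[...,0]-cx[0],W[...,1]-cx[1])<r)&(W[...,2]<zmax)
    q=W[m]; cc=q.mean(0) if len(q) else None; r_=cv2.minAreaRect((q[:,:2]*1000).astype(np.float32)) if len(q)>5 else None
    print(n,len(q),None if cc is None else cc.round(4),"rect",r_,"z",np.percentile(q[:,2],[2,98]).round(3)); return im,q
E
python3 - <<'E'
from cup import *
apply([-.004,0,-.003,0,0,0]); chk(); look("top"); look()
p,R=cmd(); row(p-R[:,2]*.13,R)
E
```

```text
cmd [ 0.4024 -0.2379  0.0212] meas-cmd [-0.0002 -0.0004  0.0001] ang [ 0.   -0.04 -0.  ] q [-0.25  0.57  1.85 -0.74  1.34  0.95] F [ 0.4 -0.6  0.3] w 0.0854 0.0 t 10.5
top 379 [ 0.4078 -0.2307  0.0547] rect ((408.1371154785156, -230.36399841308594), (60.2318229675293, 55.92601013183594), 46.145751953125) z [0.039 0.065]
scene 340 [ 0.4145 -0.2392  0.0528] rect ((414.60113525390625, -237.57821655273438), (58.70222473144531, 55.845458984375), 43.64908218383789) z [0.041 0.061]
row [ 0.    -0.    -0.433] [0. 0. 0.] n>=2.6 0.0
```

Emit:
step_arm:
  deltas:
    - {"dx": 0,"dy": 0,"dz": -0.05,"rx": 0,"ry": 0,"rz": 0,"jaw": 1}
    - {"dx": 0,"dy": 0,"dz": -0.12,"rx": 0,"ry": 0,"rz": 0,"jaw": 1}
    - {"dx": 0,"dy": 0,"dz": -0.22,"rx": 0,"ry": 0,"rz": 0,"jaw": 1}
    - {"dx": 0,"dy": 0,"dz": -0.34,"rx": 0,"ry": 0,"rz": 0,"jaw": 1}
    - {"dx": 0,"dy": 0,"dz": -0.46,"rx": 0,"ry": 0,"rz": 0,"jaw": 1}
    - {"dx": 0,"dy": 0,"dz": -0.5,"rx": 0,"ry": 0,"rz": 0,"jaw": 1}
    - {"dx": 0,"dy": 0,"dz": -0.5,"rx": 0,"ry": 0,"rz": 0,"jaw": 1}

```text
time_s: 11.3
tool_pos: [0.4852, -0.157, 0.1207]
ee_rot: [[0.464, 0.708, -0.532], [0.459, -0.706, -0.539], [-0.757, 0.006, -0.653]]
wrist_force: [0.7, -1.0, -0.1]
gripper_width: 0.0853
grasp_force: 0.0
```

```bash
python3 - <<'E'
from cup import *
apply([0,0,-.5,0,0,0]); chk(); look("top"); look()
p,R=cmd(); qa=ik(p,R,1,[status.sense()["q"]])[0]
Rr=build(45,49,-1); G=np.array([.409,-.231,.031]); qb=ik(tcp(G,Rr,.13,K),Rr,8); print(qa.round(2),np.round(qb,2)); 
P=path(qa,qb[0],18); print("max",max(np.degrees(Ro.from_matrix(P[i][1].T@P[i+1][1]).magnitude()) for i in range(17)),max(np.linalg.norm(P[i+1][0]-P[i][0]) for i in range(17)))
rows(P[2::3])
E
```

```text
cmd [ 0.4829 -0.1573  0.1189] meas-cmd [0.0023 0.0004 0.0018] ang [-0.24  0.14  0.09] q [-0.1   0.51  1.67 -0.63  1.59  0.89] F [ 0.7 -1.  -0.1] w 0.0853 0.0 t 11.3
top 367 [ 0.4081 -0.2311  0.0548] rect ((408.1432189941406, -230.5795440673828), (60.129981994628906, 55.832576751708984), 46.14286422729492) z [0.041 0.065]
scene 333 [ 0.4154 -0.2362  0.0535] rect ((414.15057373046875, -235.2019805908203), (59.740318298339844, 48.70522689819336), 45.45333480834961) z [0.043 0.063]
[-0.1   0.51  1.67 -0.63  1.59  0.89] [[-1.25  0.16  2.08  0.65  1.33 -0.77]]
max 6.805369554231266 0.022623829742252594
[-0.069, -0.078, 0.2, 0.08, 0.066, -0.045] tcp [ 0.425 -0.182  0.095] wr [ 0.61 -0.11  0.33]
[-0.11, -0.154, 0.321, 0.133, 0.154, -0.074] tcp [ 0.383 -0.191  0.081] wr [ 0.55 -0.21  0.33]
[-0.14, -0.193, 0.378, 0.152, 0.256, -0.086] tcp [ 0.362 -0.197  0.077] wr [ 0.48 -0.3   0.34]
[-0.182, -0.177, 0.4, 0.135, 0.357, -0.077] tcp [ 0.356 -0.209  0.082] wr [ 0.4  -0.36  0.34]
[-0.26, -0.106, 0.417, 0.082, 0.444, -0.048] tcp [ 0.357 -0.238  0.096] wr [ 0.31 -0.4   0.35]
[-0.391, 0.0, 0.457, 0.001, 0.502, -0.0] tcp [ 0.355 -0.285  0.119] wr [ 0.21 -0.43  0.35]
```

```bash
python3 - <<'E'
from cup import *
p,R=cmd(); qs=ik(p+[0,0,.13],R,1,[status.sense()["q"]]); qa=qs[0]
Rr=build(45,49,-1); G=np.array([.409,-.231,.031]); qb=ik(tcp(G,Rr,.13,K)+[0,0,.08],Rr,8); print(qa.round(2),np.round(qb,2)); 
P=path(qa,qb[0],18); print("max",max(np.degrees(Ro.from_matrix(P[i][1].T@P[i+1][1]).magnitude()) for i in range(17)),max(np.linalg.norm(P[i+1][0]-P[i][0]) for i in range(17)))
row(p+[0,0,.13],R)
rows(P[2::3])
E
```

```text
[-0.1   0.34  1.63 -0.64  1.76  0.76] [[-1.25  0.02  2.04  0.63  1.47 -0.66]]
max 6.5692122257537315 0.023548823864131648
row [-0.329  0.001 -0.282] [0. 0. 0.] n>=2.6 0.0
[-0.367, -0.057, -0.058, 0.073, 0.068, -0.045] tcp [ 0.429 -0.187  0.214] wr [ 0.61 -0.11  0.45]
[-0.385, -0.122, 0.091, 0.121, 0.155, -0.074] tcp [ 0.389 -0.199  0.189] wr [ 0.55 -0.21  0.45]
[-0.396, -0.161, 0.174, 0.138, 0.254, -0.085] tcp [ 0.366 -0.206  0.175] wr [ 0.48 -0.29  0.44]
[-0.421, -0.153, 0.215, 0.123, 0.353, -0.077] tcp [ 0.358 -0.218  0.173] wr [ 0.4  -0.36  0.44]
[-0.48, -0.094, 0.243, 0.076, 0.44, -0.048] tcp [ 0.357 -0.243  0.181] wr [ 0.31 -0.4   0.43]
[-0.593, 0.0, 0.284, 0.001, 0.502, -0.0] tcp [ 0.355 -0.285  0.199] wr [ 0.21 -0.43  0.43]
```

Emit:
step_arm:
  deltas:
    - {"dx": -0.329,"dy": 0,"dz": -0.282,"rx": 0,"ry": 0,"rz": 0,"jaw": 1}
    - {"dx": -0.329,"dy": 0,"dz": -0.282,"rx": 0,"ry": 0,"rz": 0,"jaw": 1}
    - {"dx": -0.367,"dy": -0.057,"dz": -0.058,"rx": 0.073,"ry": 0.068,"rz": -0.045,"jaw": 1}
    - {"dx": -0.367,"dy": -0.057,"dz": -0.058,"rx": 0.073,"ry": 0.068,"rz": -0.045,"jaw": 1}
    - {"dx": -0.367,"dy": -0.057,"dz": -0.058,"rx": 0.073,"ry": 0.068,"rz": -0.045,"jaw": 1}
    - {"dx": -0.385,"dy": -0.122,"dz": 0.091,"rx": 0.121,"ry": 0.155,"rz": -0.074,"jaw": 1}
    - {"dx": -0.385,"dy": -0.122,"dz": 0.091,"rx": 0.121,"ry": 0.155,"rz": -0.074,"jaw": 1}
    - {"dx": -0.385,"dy": -0.122,"dz": 0.091,"rx": 0.121,"ry": 0.155,"rz": -0.074,"jaw": 1}
    - {"dx": -0.396,"dy": -0.161,"dz": 0.174,"rx": 0.138,"ry": 0.254,"rz": -0.085,"jaw": 1}
    - {"dx": -0.396,"dy": -0.161,"dz": 0.174,"rx": 0.138,"ry": 0.254,"rz": -0.085,"jaw": 1}
    - {"dx": -0.396,"dy": -0.161,"dz": 0.174,"rx": 0.138,"ry": 0.254,"rz": -0.085,"jaw": 1}
    - {"dx": -0.421,"dy": -0.153,"dz": 0.215,"rx": 0.123,"ry": 0.353,"rz": -0.077,"jaw": 1}
    - {"dx": -0.421,"dy": -0.153,"dz": 0.215,"rx": 0.123,"ry": 0.353,"rz": -0.077,"jaw": 1}
    - {"dx": -0.48,"dy": -0.094,"dz": 0.243,"rx": 0.076,"ry": 0.44,"rz": -0.048,"jaw": 1}
    - {"dx": -0.48,"dy": -0.094,"dz": 0.243,"rx": 0.076,"ry": 0.44,"rz": -0.048,"jaw": 1}
    - {"dx": -0.48,"dy": -0.094,"dz": 0.243,"rx": 0.076,"ry": 0.44,"rz": -0.048,"jaw": 1}
    - {"dx": -0.593,"dy": 0,"dz": 0.284,"rx": 0,"ry": 0.502,"rz": 0,"jaw": 1}
    - {"dx": -0.593,"dy": 0,"dz": 0.284,"rx": 0,"ry": 0.502,"rz": 0,"jaw": 1}
    - {"dx": -0.593,"dy": 0,"dz": 0.284,"rx": 0,"ry": 0.502,"rz": 0,"jaw": 1}
    - {"dx": -0.593,"dy": 0,"dz": 0.284,"rx": 0,"ry": 0.502,"rz": 0,"jaw": 1}

```text
time_s: 13.4
tool_pos: [0.3548, -0.2834, 0.1978]
ee_rot: [[0.536, 0.707, 0.461], [0.533, -0.707, 0.465], [0.655, -0.003, -0.755]]
wrist_force: [1.4, 0.5, -0.3]
gripper_width: 0.0856
grasp_force: 0.0
```

```bash
python3 - <<'E'
from cup import *
apply([-.593,0,.284,0,.502,0]); chk(); look("top"); look(); im,q=look("wrist"); save("w5",im)
E
```

```text
cmd [ 0.355  -0.2848  0.1984] meas-cmd [-0.0002  0.0014 -0.0006] ang [ 0.26 -0.06  0.13] q [-1.25  0.02  2.05  0.63  1.47 -0.66] F [ 1.4  0.5 -0.3] w 0.0856 0.0 t 13.4
top 370 [ 0.408  -0.2312  0.055 ] rect ((408.7203674316406, -230.73321533203125), (59.96117401123047, 56.64265441894531), 45.6765022277832) z [0.041 0.066]
scene 291 [ 0.4143 -0.2345  0.0542] rect ((412.5118713378906, -233.70823669433594), (58.93785858154297, 43.83791732788086), 46.00257873535156) z [0.046 0.063]
wrist 2829 [ 0.4051 -0.2382  0.0473] rect ((409.430419921875, -233.9912109375), (63.44955062866211, 60.82543182373047), 45.162681579589844) z [0.007 0.065]
```

View pics/w5.png

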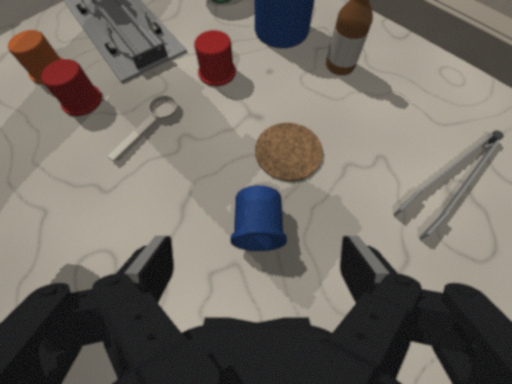

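The wrist view shows the cup lying still at (259,218), mouth toward the gripper and centred between the fingers.

```bash
python3 - <<'E'
from cup import *
Rr=build(45,49,-1); G=np.array([.409,-.231,.031])
row(tcp(G,Rr,.09,K),Rr); row(tcp(G,Rr,0,K),Rr)
E
```

```text
row [-0.174 -0.     0.334] [0.001 0.    0.   ] n>=2.3 0.0
row [-0.174 -0.001  0.634] [0.001 0.    0.   ] n>=3.9 0.0
```

Emit:
step_arm:
  deltas:
    - {"dx": -0.174,"dy": 0,"dz": 0.334,"rx": 0,"ry": 0,"rz": 0,"jaw": 1}
    - {"dx": -0.174,"dy": 0,"dz": 0.334,"rx": 0,"ry": 0,"rz": 0,"jaw": 1}
    - {"dx": -0.174,"dy": 0,"dz": 0.334,"rx": 0,"ry": 0,"rz": 0,"jaw": 1}
    - {"dx": -0.174,"dy": 0,"dz": 0.4,"rx": 0,"ry": 0,"rz": 0,"jaw": 1}
    - {"dx": -0.174,"dy": 0,"dz": 0.48,"rx": 0,"ry": 0,"rz": 0,"jaw": 1}
    - {"dx": -0.174,"dy": 0,"dz": 0.55,"rx": 0,"ry": 0,"rz": 0,"jaw": 1}
    - {"dx": -0.174,"dy": 0,"dz": 0.6,"rx": 0,"ry": 0,"rz": 0,"jaw": 1}
    - {"dx": -0.174,"dy": 0,"dz": 0.634,"rx": 0,"ry": 0,"rz": 0,"jaw": 1}
    - {"dx": -0.174,"dy": 0,"dz": 0.634,"rx": 0,"ry": 0,"rz": 0,"jaw": 1}
    - {"dx": -0.174,"dy": 0,"dz": 0.634,"rx": 0,"ry": 0,"rz": 0,"jaw": 1}

```text
time_s: 14.55
tool_pos: [0.416, -0.2256, 0.0214]
ee_rot: [[0.533, 0.707, 0.465], [0.535, -0.707, 0.462], [0.655, 0.003, -0.755]]
wrist_force: [-0.2, -0.5, -0.5]
gripper_width: 0.0853
grasp_force: 0.0
```

```bash
python3 - <<'E'
from cup import *
apply([-.174,0,.634,0,0,0]); chk(); look("top"); look("wrist")
E
```

```text
cmd [ 0.4157 -0.2247  0.0206] meas-cmd [ 0.0004 -0.0009  0.0008] ang [-0.03 -0.04 -0.06] q [-1.08  0.33  2.13  0.79  1.08 -0.83] F [-0.2 -0.5 -0.5] w 0.0853 0.0 t 14.55
top 379 [ 0.4072 -0.2315  0.0542] rect ((404.2084655761719, -233.06109619140625), (69.82721710205078, 57.493343353271484), 46.43992233276367) z [0.04  0.066]
wrist 15644 [ 0.4071 -0.2358  0.0562] rect ((410.6448974609375, -232.95779418945312), (63.29431915283203, 61.943817138671875), 44.900508880615234) z [0.033 0.066]
```

Emit:
step_arm:
  deltas:
    - {"dx": 0,"dy": 0,"dz": 0,"rx": 0,"ry": 0,"rz": 0,"jaw": -1}
    - {"dx": 0,"dy": 0,"dz": 0,"rx": 0,"ry": 0,"rz": 0,"jaw": -1}
    - {"dx": 0,"dy": 0,"dz": 0,"rx": 0,"ry": 0,"rz": 0,"jaw": -1}
    - {"dx": 0,"dy": 0,"dz": 0,"rx": 0,"ry": 0,"rz": 0,"jaw": -1}
    - {"dx": 0,"dy": 0,"dz": 0,"rx": 0,"ry": 0,"rz": 0,"jaw": -1}
    - {"dx": 0,"dy": 0,"dz": 0,"rx": 0,"ry": 0,"rz": 0,"jaw": -1}
    - {"dx": 0,"dy": 0,"dz": 0,"rx": 0,"ry": 0,"rz": 0,"jaw": -1}
    - {"dx": 0,"dy": 0,"dz": 0,"rx": 0,"ry": 0,"rz": 0,"jaw": -1}

```text
time_s: 15.45
tool_pos: [0.4159, -0.226, 0.0218]
ee_rot: [[0.533, 0.706, 0.466], [0.535, -0.708, 0.461], [0.656, 0.003, -0.755]]
wrist_force: [-2.2, -1.4, 6.5]
gripper_width: 0.0575
grasp_force: 61.5
```

```bash
python3 - <<'E'
from cup import *
chk(); p,R=cmd(); row(p+[0,0,.16],R)
E
```

```text
cmd [ 0.4157 -0.2247  0.0206] meas-cmd [ 0.0002 -0.0013  0.0011] ang [-0.07 -0.01 -0.04] q [-1.08  0.33  2.13  0.79  1.08 -0.83] F [-2.2 -1.4  6.5] w 0.0575 61.5 t 15.45
row [ 0.35   0.001 -0.403] [0. 0. 0.] n>=3.2 0.0
```

Emit:
step_arm:
  deltas:
    - {"dx": 0.05,"dy": 0,"dz": -0.057,"rx": 0,"ry": 0,"rz": 0,"jaw": -1}
    - {"dx": 0.15,"dy": 0,"dz": -0.172,"rx": 0,"ry": 0,"rz": 0,"jaw": -1}
    - {"dx": 0.25,"dy": 0,"dz": -0.288,"rx": 0,"ry": 0,"rz": 0,"jaw": -1}
    - {"dx": 0.35,"dy": 0,"dz": -0.403,"rx": 0,"ry": 0,"rz": 0,"jaw": -1}
    - {"dx": 0.35,"dy": 0,"dz": -0.403,"rx": 0,"ry": 0,"rz": 0,"jaw": -1}
    - {"dx": 0.35,"dy": 0,"dz": -0.403,"rx": 0,"ry": 0,"rz": 0,"jaw": -1}

```text
time_s: 16.05
tool_pos: [0.4154, -0.2255, 0.1815]
ee_rot: [[0.533, 0.707, 0.465], [0.537, -0.708, 0.459], [0.654, 0.005, -0.757]]
wrist_force: [-0.4, 0.5, -1.8]
gripper_width: 0.0576
grasp_force: 62.8
```

```bash
python3 - <<'E'
from cup import *
apply([.35,0,-.403,0,0,0]); chk()
p,R=cmd(); qa=ik(p,R,1,[status.sense()["q"]])[0]
for az in(60,75,90):
    Rf=build(az,45,1); G=G4+[0,0,.13]; qb=ik(tcp(G,Rf,0,K),Rf,8); qc=ik(tcp(G4,Rf,0,K),Rf,8); print(az,np.round(qb,2),np.round(qc,2))
Rf=build(80,45,1); qb=ik(tcp(G4+[0,0,.13],Rf,0,K),Rf,8)[0]
P=path(qa,qb,26); print("max",max(np.degrees(Ro.from_matrix(P[i][1].T@P[i+1][1]).magnitude()) for i in range(25)))
rows([P[2],P[5],P[8],P[11],P[13]]); rows([P[16],P[19],P[22],P[25]],P[13][0],P[13][1])
# cup in tool frame assuming 4.3deg lying tilt
Rr=build(45,49,-1); a=np.radians(45); u=Rr.T@np.array([np.cos(a)*np.cos(.075),np.sin(a)*np.cos(.075),-np.sin(.075)]); print("u at final",Rf@u)
for Q in P[::5]: print((Q[0]-.014*Q[1][:,2]+Q[1]@u*.028).round(3),(Q[0]-.014*Q[1][:,2]-Q[1]@u*.034).round(3))
E
```

```text
cmd [ 0.4154 -0.2245  0.1808] meas-cmd [-0.     -0.001   0.0008] ang [-0.13 -0.16 -0.12] q [-1.08  0.01  2.1   0.7   1.34 -0.57] F [-0.4  0.5 -1.8] w 0.0576 62.8 t 16.05
60 [[-0.84  0.27  1.89  0.76  1.36  2.51]] [[-0.84  0.5   1.9   0.81  1.19  2.34]]
75 [[-0.8   0.36  1.77  0.65  1.5   2.39]] [[-0.8   0.57  1.77  0.67  1.33  2.25]]
90 [[-0.75  0.45  1.65  0.55  1.63  2.26]] [[-0.75  0.64  1.66  0.55  1.46  2.15]]
max 6.042987911813967
[0.028, 0.021, 0.024, 0.015, -0.001, 0.098] tcp [ 0.428 -0.221  0.181] wr [ 0.3  -0.37  0.41]
[0.056, 0.041, 0.052, 0.03, -0.007, 0.197] tcp [ 0.44  -0.217  0.18 ] wr [ 0.32 -0.38  0.41]
[0.084, 0.06, 0.082, 0.044, -0.019, 0.295] tcp [ 0.453 -0.213  0.179] wr [ 0.34 -0.38  0.4 ]
[0.111, 0.078, 0.115, 0.055, -0.037, 0.393] tcp [ 0.466 -0.207  0.177] wr [ 0.37 -0.39  0.4 ]
[0.128, 0.089, 0.138, 0.06, -0.051, 0.458] tcp [ 0.474 -0.204  0.175] wr [ 0.38 -0.39  0.4 ]
[0.026, -0.023, 0.033, -0.002, -0.015, 0.099] tcp [ 0.487 -0.198  0.171] wr [ 0.41 -0.39  0.39]
[0.051, -0.046, 0.07, -0.009, -0.03, 0.198] tcp [ 0.499 -0.191  0.167] wr [ 0.43 -0.39  0.39]
[0.075, -0.068, 0.109, -0.022, -0.043, 0.297] tcp [ 0.512 -0.183  0.163] wr [ 0.46 -0.39  0.38]
[0.097, -0.09, 0.152, -0.04, -0.053, 0.395] tcp [ 0.524 -0.175  0.157] wr [ 0.49 -0.39  0.37]
u at final [ 9.00679525e-04  5.10800742e-03 -9.99986548e-01]
[ 0.434 -0.212  0.189] [ 0.388 -0.253  0.194]
[ 0.46  -0.213  0.186] [ 0.404 -0.239  0.197]
[ 0.482 -0.212  0.176] [ 0.426 -0.224  0.202]
[ 0.499 -0.208  0.163] [ 0.454 -0.209  0.206]
[ 0.512 -0.199  0.15 ] [ 0.487 -0.196  0.207]
[ 0.523 -0.184  0.139] [ 0.522 -0.185  0.201]
```

Clean path; executing the turn-over in two halves.

Emit:
step_arm:
  deltas:
    - {"dx": 0.028,"dy": 0.021,"dz": 0.024,"rx": 0.015,"ry": -0.001,"rz": 0.098,"jaw": -1}
    - {"dx": 0.028,"dy": 0.021,"dz": 0.024,"rx": 0.015,"ry": -0.001,"rz": 0.098,"jaw": -1}
    - {"dx": 0.056,"dy": 0.041,"dz": 0.052,"rx": 0.03,"ry": -0.007,"rz": 0.197,"jaw": -1}
    - {"dx": 0.056,"dy": 0.041,"dz": 0.052,"rx": 0.03,"ry": -0.007,"rz": 0.197,"jaw": -1}
    - {"dx": 0.056,"dy": 0.041,"dz": 0.052,"rx": 0.03,"ry": -0.007,"rz": 0.197,"jaw": -1}
    - {"dx": 0.084,"dy": 0.06,"dz": 0.082,"rx": 0.044,"ry": -0.019,"rz": 0.295,"jaw": -1}
    - {"dx": 0.084,"dy": 0.06,"dz": 0.082,"rx": 0.044,"ry": -0.019,"rz": 0.295,"jaw": -1}
    - {"dx": 0.111,"dy": 0.078,"dz": 0.115,"rx": 0.055,"ry": -0.037,"rz": 0.393,"jaw": -1}
    - {"dx": 0.111,"dy": 0.078,"dz": 0.115,"rx": 0.055,"ry": -0.037,"rz": 0.393,"jaw": -1}
    - {"dx": 0.128,"dy": 0.089,"dz": 0.138,"rx": 0.06,"ry": -0.051,"rz": 0.458,"jaw": -1}
    - {"dx": 0.128,"dy": 0.089,"dz": 0.138,"rx": 0.06,"ry": -0.051,"rz": 0.458,"jaw": -1}
    - {"dx": 0.128,"dy": 0.089,"dz": 0.138,"rx": 0.06,"ry": -0.051,"rz": 0.458,"jaw": -1}

```text
time_s: 17.25
tool_pos: [0.4733, -0.2033, 0.173]
ee_rot: [[0.854, -0.429, 0.295], [-0.513, -0.601, 0.613], [-0.086, -0.675, -0.733]]
wrist_force: [0.2, 0.2, -1.3]
gripper_width: 0.0581
grasp_force: 62.8
```

Emit:
step_arm:
  deltas:
    - {"dx": 0.026,"dy": -0.023,"dz": 0.033,"rx": -0.002,"ry": -0.015,"rz": 0.099,"jaw": -1}
    - {"dx": 0.026,"dy": -0.023,"dz": 0.033,"rx": -0.002,"ry": -0.015,"rz": 0.099,"jaw": -1}
    - {"dx": 0.051,"dy": -0.046,"dz": 0.07,"rx": -0.009,"ry": -0.03,"rz": 0.198,"jaw": -1}
    - {"dx": 0.051,"dy": -0.046,"dz": 0.07,"rx": -0.009,"ry": -0.03,"rz": 0.198,"jaw": -1}
    - {"dx": 0.051,"dy": -0.046,"dz": 0.07,"rx": -0.009,"ry": -0.03,"rz": 0.198,"jaw": -1}
    - {"dx": 0.075,"dy": -0.068,"dz": 0.109,"rx": -0.022,"ry": -0.043,"rz": 0.297,"jaw": -1}
    - {"dx": 0.075,"dy": -0.068,"dz": 0.109,"rx": -0.022,"ry": -0.043,"rz": 0.297,"jaw": -1}
    - {"dx": 0.097,"dy": -0.09,"dz": 0.152,"rx": -0.04,"ry": -0.053,"rz": 0.395,"jaw": -1}
    - {"dx": 0.097,"dy": -0.09,"dz": 0.152,"rx": -0.04,"ry": -0.053,"rz": 0.395,"jaw": -1}
    - {"dx": 0.097,"dy": -0.09,"dz": 0.152,"rx": -0.04,"ry": -0.053,"rz": 0.395,"jaw": -1}
    - {"dx": 0.097,"dy": -0.09,"dz": 0.152,"rx": -0.04,"ry": -0.053,"rz": 0.395,"jaw": -1}

```text
time_s: 18.35
tool_pos: [0.5233, -0.1746, 0.156]
ee_rot: [[-0.119, -0.985, 0.122], [-0.696, 0.171, 0.698], [-0.708, -0.002, -0.706]]
wrist_force: [-0.2, -0.4, -1.9]
gripper_width: 0.0577
grasp_force: 62.8
```

```bash
python3 - <<'E'
from cup import *
apply([.128,.089,.138,.06,-.051,.458]); apply([.097,-.09,.152,-.04,-.053,.395]); chk()
im,q=look("scene",.3,(.5225,-.1845),.08); 
im2,q2=look("top",.3,(.5225,-.1845),.08)
a=cv2.resize(im[150:300,150:350,::-1],(400,300)); b=cv2.resize(im2[150:250,240:373,::-1],(400,300)); cv2.imwrite("pics/m6.png",np.hstack([a,b]))
E
```

```text
cmd [ 0.524  -0.1746  0.1571] meas-cmd [-0.0007  0.0001 -0.0011] ang [-0.07 -0.02 -0.09] q [-0.79  0.39  1.73  0.62  1.55  2.34] F [-0.2 -0.4 -1.9] w 0.0577 62.8 t 18.35
scene 169 [ 0.5213 -0.1819  0.189 ] rect ((522.2784423828125, -181.34381103515625), (64.60728454589844, 58.821231842041016), 11.625426292419434) z [0.135 0.197]
top 451 [ 0.523  -0.1863  0.1635] rect ((521.9993286132812, -182.5684356689453), (59.66012191772461, 65.0303726196289), 62.784034729003906) z [0.136 0.199]
```

View pics/m6.png

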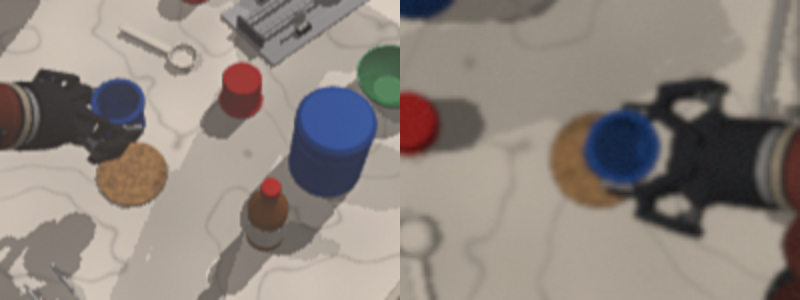

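Both halves show the cup held mouth-up above the coaster, its rim centred near (0.522, -0.1825). Lowering now.

```bash
python3 - <<'E'
from cup import *
p,R=cmd()
for dz in(-.06,-.1,-.12,-.127,-.130,-.133): row(p+[0.0005,-.001,dz],R)
E
```

```text
row [ 0.144 -0.002  0.139] [0. 0. 0.] n>=1.2 0.0
row [ 0.238 -0.002  0.233] [0. 0. 0.] n>=2.0 0.0
row [ 0.285 -0.002  0.28 ] [0. 0. 0.] n>=2.4 0.0
row [ 0.302 -0.001  0.297] [0. 0. 0.] n>=2.5 0.0
row [ 0.309 -0.001  0.304] [0. 0. 0.] n>=2.6 0.0
row [ 0.316 -0.001  0.311] [0. 0. 0.] n>=2.7 0.0
```

Emit:
step_arm:
  deltas:
    - {"dx": 0.07,"dy": 0,"dz": 0.069,"rx": 0,"ry": 0,"rz": 0,"jaw": -1}
    - {"dx": 0.144,"dy": -0.002,"dz": 0.139,"rx": 0,"ry": 0,"rz": 0,"jaw": -1}
    - {"dx": 0.2,"dy": -0.002,"dz": 0.195,"rx": 0,"ry": 0,"rz": 0,"jaw": -1}
    - {"dx": 0.238,"dy": -0.002,"dz": 0.233,"rx": 0,"ry": 0,"rz": 0,"jaw": -1}
    - {"dx": 0.265,"dy": -0.002,"dz": 0.26,"rx": 0,"ry": 0,"rz": 0,"jaw": -1}
    - {"dx": 0.285,"dy": -0.002,"dz": 0.28,"rx": 0,"ry": 0,"rz": 0,"jaw": -1}
    - {"dx": 0.295,"dy": -0.002,"dz": 0.29,"rx": 0,"ry": 0,"rz": 0,"jaw": -1}
    - {"dx": 0.302,"dy": -0.002,"dz": 0.297,"rx": 0,"ry": 0,"rz": 0,"jaw": -1}
    - {"dx": 0.302,"dy": -0.002,"dz": 0.297,"rx": 0,"ry": 0,"rz": 0,"jaw": -1}
    - {"dx": 0.302,"dy": -0.002,"dz": 0.297,"rx": 0,"ry": 0,"rz": 0,"jaw": -1}

```text
time_s: 19.45
tool_pos: [0.5251, -0.1764, 0.0308]
ee_rot: [[-0.12, -0.985, 0.124], [-0.697, 0.173, 0.696], [-0.707, -0.003, -0.707]]
wrist_force: [0.2, 0.9, -1.6]
gripper_width: 0.058
grasp_force: 62.8
```

Emit:
step_arm:
  deltas:
    - {"dx": 0.003,"dy": 0,"dz": 0.003,"rx": 0,"ry": 0,"rz": 0,"jaw": -1}
    - {"dx": 0.006,"dy": 0,"dz": 0.006,"rx": 0,"ry": 0,"rz": 0,"jaw": -1}
    - {"dx": 0.009,"dy": 0,"dz": 0.009,"rx": 0,"ry": 0,"rz": 0,"jaw": -1}
    - {"dx": 0.009,"dy": 0,"dz": 0.009,"rx": 0,"ry": 0,"rz": 0,"jaw": -1}

```text
time_s: 19.85
tool_pos: [0.5248, -0.176, 0.0272]
ee_rot: [[-0.12, -0.985, 0.124], [-0.695, 0.173, 0.698], [-0.709, -0.002, -0.706]]
wrist_force: [-1.1, 0.4, 3.0]
gripper_width: 0.0576
grasp_force: 62.2
```

Emit:
step_arm:
  deltas:
    - {"dx": 0.002,"dy": 0,"dz": 0.002,"rx": 0,"ry": 0,"rz": 0,"jaw": -1}
    - {"dx": 0.002,"dy": 0,"dz": 0.002,"rx": 0,"ry": 0,"rz": 0,"jaw": 0.4}
    - {"dx": 0.002,"dy": 0,"dz": 0.002,"rx": 0,"ry": 0,"rz": 0,"jaw": 0.5}
    - {"dx": 0.002,"dy": 0,"dz": 0.002,"rx": 0,"ry": 0,"rz": 0,"jaw": 0.65}
    - {"dx": 0.002,"dy": 0,"dz": 0.002,"rx": 0,"ry": 0,"rz": 0,"jaw": 1}
    - {"dx": 0.002,"dy": 0,"dz": 0.002,"rx": 0,"ry": 0,"rz": 0,"jaw": 1}
    - {"dx": 0.002,"dy": 0,"dz": 0.002,"rx": 0,"ry": 0,"rz": 0,"jaw": 1}

```text
time_s: 20.55
tool_pos: [0.5246, -0.176, 0.0255]
ee_rot: [[-0.121, -0.985, 0.123], [-0.696, 0.173, 0.697], [-0.708, -0.002, -0.707]]
wrist_force: [0.2, -1.4, -0.4]
gripper_width: 0.0856
grasp_force: 0.0
```

```bash
python3 - <<'E'
from cup import *
apply([.302,-.002,.297,0,0,0]); apply([.009,0,.009,0,0,0]); apply([.002,0,.002,0,0,0]); chk()
look("scene",.1,(.5225,-.1845),.08); look("top",.1,(.5225,-.1845),.08)
E
```

```text
cmd [ 0.5247 -0.1756  0.0253] meas-cmd [-0.     -0.0004  0.0001] ang [-0.01  0.03  0.01] q [-0.79  0.6   1.73  0.63  1.38  2.22] F [ 0.2 -1.4 -0.4] w 0.0856 0.0 t 20.55
scene 181 [ 0.524  -0.1879  0.0572] rect ((522.6427001953125, -184.80369567871094), (62.38755416870117, 69.06371307373047), 52.705509185791016) z [0.007 0.069]
top 365 [ 0.5241 -0.1885  0.0338] rect ((520.778076171875, -184.5176544189453), (61.92183303833008, 60.566932678222656), 65.15261840820312) z [0.005 0.071]
```

Emit:
step_arm:
  deltas:
    - {"dx": 0,"dy": 0,"dz": -0.04,"rx": 0,"ry": 0,"rz": 0,"jaw": 1}
    - {"dx": 0,"dy": 0,"dz": -0.1,"rx": 0,"ry": 0,"rz": 0,"jaw": 1}
    - {"dx": 0,"dy": 0,"dz": -0.18,"rx": 0,"ry": 0,"rz": 0,"jaw": 1}
    - {"dx": 0,"dy": 0,"dz": -0.28,"rx": 0,"ry": 0,"rz": 0,"jaw": 1}
    - {"dx": 0,"dy": 0,"dz": -0.4,"rx": 0,"ry": 0,"rz": 0,"jaw": 1}
    - {"dx": 0,"dy": 0,"dz": -0.45,"rx": 0,"ry": 0,"rz": 0,"jaw": 1}
    - {"dx": 0,"dy": 0,"dz": -0.45,"rx": 0,"ry": 0,"rz": 0,"jaw": 1}
    - {"dx": 0,"dy": 0,"dz": -0.45,"rx": 0,"ry": 0,"rz": 0,"jaw": 1}

```text
time_s: 21.45
tool_pos: [0.5077, -0.27, 0.1207]
ee_rot: [[-0.121, -0.985, 0.124], [-0.696, 0.173, 0.697], [-0.708, -0.001, -0.706]]
wrist_force: [0.1, 1.2, 0.6]
gripper_width: 0.0856
grasp_force: 0.0
```

```bash
python3 - <<'E'
from cup import *
apply([0,0,-.45,0,0,0]); chk()
im,q=look("scene",.1,(.5225,-.1845),.08); im2,q2=look("top",.1,(.5225,-.1845),.08)
a=cv2.resize(im[...,::-1],(400,300)); b=cv2.resize(im2[...,::-1],(400,300)); cv2.imwrite("pics/m7.png",np.hstack([a,b]))
E
```

```text
cmd [ 0.508  -0.2697  0.1207] meas-cmd [-0.0003 -0.0002  0.    ] ang [-0.    0.03  0.03] q [-0.9   0.53  1.6   0.56  1.59  2.25] F [0.1 1.2 0.6] w 0.0856 0.0 t 21.45
scene 151 [ 0.5251 -0.188   0.0603] rect ((525.0626831054688, -185.91763305664062), (61.49116897583008, 61.42934036254883), 62.96464538574219) z [0.006 0.069]
top 362 [ 0.5243 -0.1885  0.0334] rect ((521.6198120117188, -184.7840576171875), (61.67110824584961, 59.784645080566406), 64.92308044433594) z [0.005 0.071]
```

View pics/m7.png

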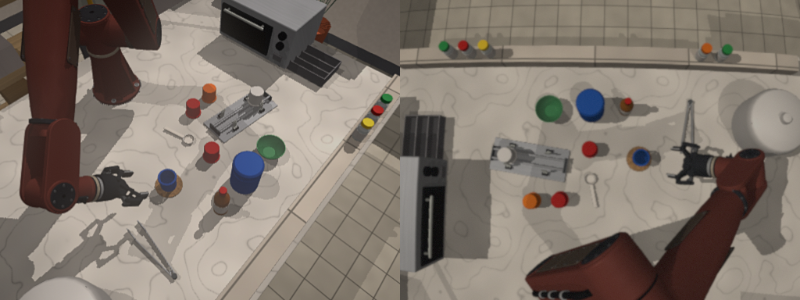

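The cup stands mouth-up in the middle of the coaster, at (167,182) in the scene half and (639,158) in the top half. The gripper is clear and the bystanders look unmoved.

```bash
python3 -c "
from rig import workorder; print(workorder.close_job())"
```

```text
the job is handed in; nothing more can be done
None
```

The blue cup is standing mouth-up in the middle of the cork coaster, set down and released, with the white cup and the other things seen unmoved, and the job was handed in at about 21.5 s (no verdict was returned).

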